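# Hang a rinsed dye bottle on the drip rack

## Robot

A 6-joint arm with a two-finger parallel gripper is mounted at the origin on the work surface. World frame = base frame: x ahead of the robot, y to its left, z up, the work surface at z = 0. Lengths are in m, angles in rad, forces in N, time in s.
With the tool pointing down it reaches from about 0.25 to 0.775 m from the base axis. Payload 4 kg.
Tool frame: the origin (TCP) lies on the centre line of the jaws, within the pads' length; the fingertips stand 8 mm ahead of it and the grasp point (between the pads) lies 11 mm behind it; z points along the fingers, y is the direction in which the jaws open and shut (so a half turn about z gives the same grasp; the last joint's range is limited). The gripper opens to 94 mm and grips with 3 to 60 N. Pads are 16 mm wide; open, the fingers measure 119 mm over their backs; the gripper's body (75 mm by 177 mm) begins 78 mm behind the grasp point.
Start: joints at [1.065, 0.087, 1.371, -0, 1.684, -0.103], TCP at [0.216, 0.506, 0.18] pointing down, gripper open.
Joint ranges: [-3.1, 3.1], [-0.76, 2.03], [0.27, 2.55], [-1.08, 4.22], [0.17, 2.65], [-2.57, 2.57]. Speed limits (rad/s): [2.79, 2.79, 3.14, 3.14, 3.14, 3.14].

## Interface

Orientations are given as [roll, pitch, yaw] about the fixed x, y, z axes, in that order (R = Rz(yaw) Ry(pitch) Rx(roll)).
In Python, from bench import robot, cams, close_job gives the robot as it stands.
- The arm moves only by the tool arm_command, never from a script. Its argument "plan" is one flat list of numbers, 7 for each row, row after row: the shift along the tool's x, y, z in cm, then the turn, a rotation vector about the tool's x, y, z in degrees, then the closure, from 0 (fully open) to 1 (shut). A call has 1 to 8 rows; each row shifts and turns the commanded pose from where the row before left it, along the tool's axes as they then stand; what a row does not reach is not made up. A row lasts 1/8 s, in which the tool goes at most 62.5 mm and 10.7 degrees, less where a joint would pass 70% of its speed; a pose out of reach is approached as far as the arm can. A call with a gripper value outside its range is refused whole. The fingers move at their own pace and stop on an object; the grip force is fixed at half the most. Time passes only in rows, so rows that do not move let the fingers close. It gives the time, the measured TCP pose, the force and the opening at its end, in the units of the state.
- robot.get_obs(): the state, without advancing time (a new reading comes with each control period).
- cams.snapshot(name): name is "scene" or "top" or "wrist"; returns a dict with "pixels" (400x640x3 uint8, red, green, blue), "fov_y" (degrees; the focal length in pixels is half the picture's height over the tangent of half this angle, whatever the lens; pixels are square), "cx", "cy" (the principal point, pixels), "camera_from_world" (4x4, takes a point from world to camera coordinates); the wrist camera has in their place "tool_from_camera" (4x4, takes a point from camera to tool coordinates, whose origin is the TCP and whose axes are the flange's). Camera axes: x right, y up, looking along -z (the intrinsics and any distortion apply to the point x, -y, -z); pixel columns grow to the right and rows downward; lengths in m; the calibration is good to about 2 mm. The wrist camera is an equidistant fisheye: a pixel r from the principal point sees the ray r / f radians off the axis. A picture is of the moment at which its call begins: read the wrist's pose just before it. There is no depth.
- close_job(): hands the job in, once; it reports no verdict.
The state is a dict: "time": time; "joint_positions": joint angles; "qvel": joint speeds; "joint_torque": joint torques, N m; "tool_pos": TCP position; "ee_rot": TCP orientation; "wrist_force": force on the tool from outside, world axes, zero at the start; "wrist_torque": the same for the moment, N m; "width": finger opening in m.
Only numpy, scipy, OpenCV 4.12 (cv2) and the standard library are available. Lean on these libraries where they do the work, as an engineer would, in place of code of your own. Each camera call takes 0.05 s, during which the arm holds its last target.

## Task

The square dye bottle lying on the sloping drain board has been rinsed and must hang to drain, but the drip rack is full. Take the dry metal funnel off its peg and set it down in the grey utensil bin, then turn the bottle upside down and lower it over the peg that came free until its mouth sits down on the peg's foot and it stands straight by itself. Don't drop either of them, and leave the two round bottles on the rack and everything else on the table where they are.

Things in the scene. Friction and masses are not known exactly. Their poses are not given: they have to be found in the camera images.
- rack: Grey plastic drip tray, fixed, 135 x 360 x 18 mm (x, y, z), floor 5 mm thick, three upright pegs in a row along its y axis at y = -110, 0, 110 mm. Origin under its centre, z up. Each peg: a round white foot (36 mm across, flat top at z = 17 mm) where a bottle's mouth rests, a white sleeve 14 mm in diameter up to z = 56 mm (bevelled), then a steel rod 8 mm in diameter to z = 90 mm.
- peg0_tip (a point): Top end of the peg at y = -110 mm of the rack, 90 mm above the table, on the peg's axis.
- peg1_tip (a point): Top end of the rack's middle peg, 90 mm above the table.
- peg2_tip (a point): Top end of the peg at y = +110 mm of the rack, 90 mm above the table.
- funnel_center (a point): Bare metal funnel, 105 mm tall, 50 g, standing mouth down over one of the pegs (which one varies) on the tray floor. Point on its axis half-way up, 52.5 mm above its mouth; z from the mouth to the stem end. Mouth 76 mm across; from 60 to 105 mm above the mouth a straight stem 18 mm in diameter, to be gripped. The peg reaches 85 mm up inside it, with 2.5 mm play in the stem.
- bin: Grey open utensil bin, fixed, 160 x 160 x 55 mm, walls and floor 4 mm thick, empty. Origin under its centre, z up, sides along x and y.
- bottle_center (a point): Off-white hollow plastic bottle, 60 g, 114 mm long, lying along the drain board, mouth down the slope (15 degrees below level). Square body 42 x 42 mm, 72 mm long, flat sides; 12 mm shoulder; round neck 27 mm outside, 21 mm inside, 30 mm long. Point on its axis mid-body, 36 mm from the base, 78 mm from the mouth. x axis along the bottle to the mouth, z off the board, flat sides at +-y.
- bottle_mouth (a point): Centre of the rim of the bottle's open mouth; x axis out of the mouth along the bottle.
- drain_board: Black ribbed plastic drain board, fixed, 200 x 120 mm, its flat top sloping down at 15 degrees towards its x axis (z = 34 mm at the middle, 60 mm at the high end, 8 mm at the low end), which points away from the robot and somewhat to its left (0.2 to 1.0 rad). Origin under its middle, z up.
- wet_a_center (a point): Round off-white bottle, 42 mm in diameter, 115 mm tall, hanging mouth down on one of the other pegs: stays there. The point is on its axis half-way up; its top is 132 mm above the table.
- wet_b_center (a point): A second bottle like it on the remaining peg: stays there. The point is on its axis half-way up.
- thread_cone: Cone of red thread, 72 mm across, 147 mm tall, bystander at the far side. Origin at its underside.
- spool_a: Thread spool standing, 38 mm across, 50 mm tall, bystander. Origin at its underside.
- spool_b: Thread spool standing, 48 mm across, 38 mm tall, bystander. Origin at its underside.
- tape_measure: Round tape measure 56 mm across, 17 mm high, bystander. Origin at its underside.
- shears: Tailor's shears lying flat, about 220 mm long, 12 mm high, bystander. Origin at the pivot, blades towards its x.
- dye_jar: Small amber jar with a black lid, 54 mm across, 60 mm tall, bystander. Origin at its underside.
Things that resemble listed ones, but are neither listed nor needed, are in the scene too. Of the things shaped like the part that bears funnel_center, the aluminium one is meant.

How it is judged:
On the way, in this order (a step that is already met when the one before it is completed fails the run):
1. the funnel is off its peg and set down in the bin, let go (x of funnel_center in the frame of bin between -0.07 and 0.07 m and y of funnel_center in the frame of bin between -0.07 and 0.07 m and z of funnel_center in the frame of bin between 0 and 0.075 m and linear speed of funnel below 0.02 m/s and contact force between the fingers and funnel below 0.05 N), for 0.2 s.
2. the bottle hangs upside down on the peg that came free, its mouth on the peg's foot ((horizontal distance between bottle_mouth and peg0_tip below 0.006 m or horizontal distance between bottle_mouth and peg1_tip below 0.006 m or horizontal distance between bottle_mouth and peg2_tip below 0.006 m) and z of bottle_mouth in the frame of rack below 0.022 m and angle between bottle_center's own x axis and vertical above 3.04 rad), for 0.2 s.
At the end, for the whole second after the job is handed in: Funnel's centre within 70 mm of the bin's centre along both sides, below 75 mm. Bottle upside down within 0.1 rad of vertical, mouth within 6 mm of a peg's axis and below 22 mm (foot top: 17). Both let go, at rest. Round bottles moved under 20 mm, other bystanders under 30 mm (all of step 2 and x of funnel_center in the frame of bin between -0.07 and 0.07 m and y of funnel_center in the frame of bin between -0.07 and 0.07 m and z of funnel_center in the frame of bin between 0 and 0.075 m and linear speed of each of funnel, bottle below 0.02 m/s and distance of each of wet_a_center, wet_b_center from where it was at the start of the episode below 0.02 m and distance of each of thread_cone, spool_a, spool_b, tape_measure, shears, dye_jar from where it was at the start of the episode below 0.03 m); the robot touches nothing.
It fails at once if the bottle is dropped (falls freely faster than 0.7 m/s) (contact force between the fingers and bottle below 0.05 N and linear speed of bottle above 0.7 m/s).
It fails at once if the funnel is dropped (falls freely faster than 0.7 m/s) (contact force between the fingers and funnel below 0.05 N and linear speed of funnel above 0.7 m/s).
It fails at once if a round bottle is pushed off its place (20 mm) or another bystander is moved (30 mm) (distance of any of wet_a_center, wet_b_center from where it was at the start of the episode above 0.02 m or distance of any of thread_cone, spool_a, spool_b, tape_measure, shears, dye_jar from where it was at the start of the episode above 0.03 m).
It also fails if it takes over 64 s, if anything falls off the work surface, if the arm or the gripper's body presses on something with over 40 N, if the wrist force passes 120 N, or if a joint passes its speed limit or range.

## Working session

There is one attempt and no reset: what is moved stays moved. The work goes in short steps, Python scripts to look and compute and a tool call to move; the robot and the scene stay as the last step left them, time stands still between calls to the robot, and variables do not carry over. Pictures are saved under pics/ and viewed, and the job is handed in when it is done.

Besides the shell and the picture viewer there is one more tool, called after "Request:" by a JSON object that holds its "name" and its "arguments". arm_command: Moves the arm, as the interface text tells. Its arguments: {"type":"object","properties":{"plan":{"type":"array","items":{"type":"number"}}},"required":["plan"]}

```bash
ls; mkdir -p pics; python3 - <<'E'
from bench import robot, cams
import cv2
print(robot.get_obs())
for n in ["scene","top","wrist"]:
    s=cams.snapshot(n); cv2.imwrite(f"pics/{n}0.png",s["pixels"][:,:,::-1]); print(n,{k:v for k,v in s.items() if k!="pixels"})
E
```

```text
pics
{'time': 0.0, 'joint_positions': array([ 1.06493884e+00,  8.79480111e-02,  1.37221894e+00,  2.07767366e-05,
        1.68360275e+00, -1.03102902e-01]), 'qvel': array([-0.00062914, -0.00140317,  0.00094871,  0.00039022,  0.00075946,
        0.00026526]), 'joint_torque': array([-1.94896602e-03, -3.40201414e+01, -3.02411163e+01,  7.15942704e-02,
        3.34008748e-02, -1.68980737e-04]), 'tool_pos': array([0.2152834 , 0.50546905, 0.17872598]), 'ee_rot': array([-3.13942929e+00, -2.44602622e-04,  2.73884012e+00]), 'wrist_force': array([-0.39709865, -0.22058538, -0.21823617]), 'wrist_torque': array([ 0.04149401,  0.02271273, -0.04852674]), 'width': 0.09415796232408866}
scene {'fov_y': 51.572619360973476, 'cx': 313.89224013266823, 'cy': 198.424134944089, 'camera_from_world': array([[-0.06409557,  0.99794157, -0.00209441, -0.0027952 ],
       [-0.73264277, -0.0456308 ,  0.67908203,  0.35273425],
       [ 0.67758862,  0.04506061,  0.7340594 , -1.51911175],
       [ 0.        ,  0.        ,  0.        ,  1.        ]])}
top {'fov_y': 43.31998321590551, 'cx': 320.27474066257236, 'cy': 198.61914678231471, 'camera_from_world': array([[ 0.00564525, -0.99995164, -0.00805344,  0.04303987],
       [ 0.98420741,  0.00413107,  0.17697093, -0.52090201],
       [-0.1769291 , -0.0089253 ,  0.98418313, -1.61813703],
       [ 0.        ,  0.        ,  0.        ,  1.        ]])}
wrist {'fov_y': 65.70646984690485, 'cx': 319.3341186730572, 'cy': 202.62945051694984, 'tool_from_camera': array([[-4.84294439e-04,  9.63611310e-01,  2.67306957e-01,
         7.74799191e-02],
       [ 9.99999871e-01,  4.24884223e-04,  2.80094220e-04,
         1.01018514e-03],
       [ 1.56327450e-04,  2.67307058e-01, -9.63611391e-01,
        -2.05514416e-01],
       [ 0.00000000e+00,  0.00000000e+00,  0.00000000e+00,
         1.00000000e+00]])}
```

View pics/scene0.png

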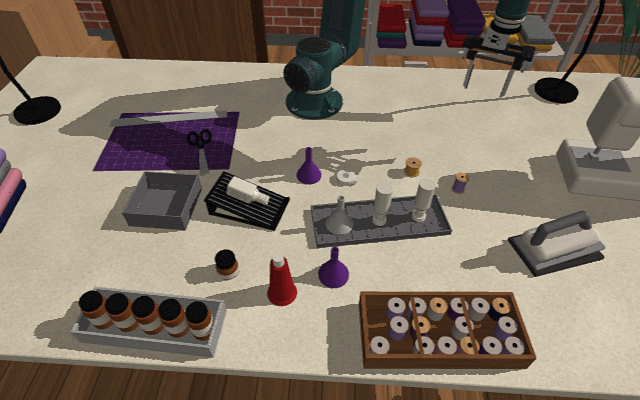

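View pics/top0.png

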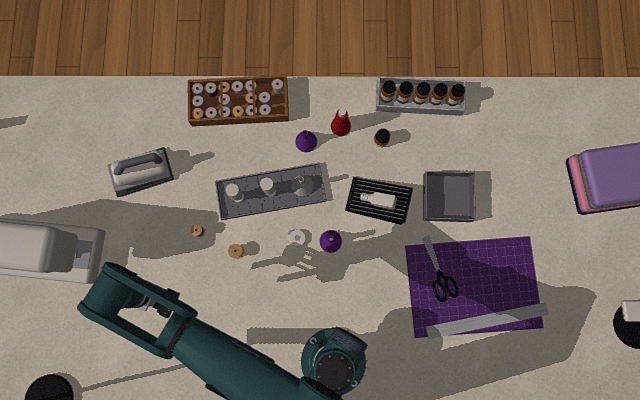

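View pics/wrist0.png

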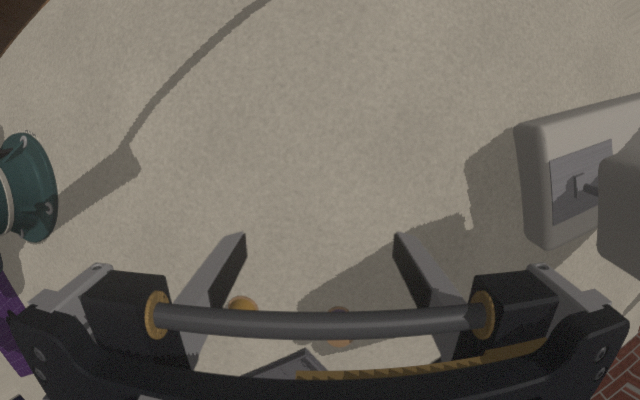

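The aluminium funnel is the grey one on the rack's end peg, at scene (340,215) and top (303,184). The two purple funnels, at scene (309,170) and (334,270), are decoys. Next I'll enlarge the crops and measure.

```bash
cat > h.py <<'E'
import numpy as np, cv2
from bench import robot, cams
from scipy.spatial.transform import Rotation as R
def snap(n):
    s=cams.snapshot(n); return s
def ray(s,u,v):
    f=200/np.tan(np.radians(s["fov_y"])/2); M=s["camera_from_world"]
    d=np.array([(u-s["cx"])/f,-(v-s["cy"])/f,-1.]); Rm=M[:3,:3]
    return -Rm.T@M[:3,3], Rm.T@d/np.linalg.norm(d)
def onz(s,u,v,z):
    o,d=ray(s,u,v); return o+d*(z-o[2])/d[2]
def proj(s,p):
    f=200/np.tan(np.radians(s["fov_y"])/2); q=s["camera_from_world"]@np.r_[p,1]
    return s["cx"]+f*q[0]/-q[2], s["cy"]-f*q[1]/-q[2]
def tri(rays):
    A=np.zeros((3,3));b=np.zeros(3)
    for o,d in rays:
        P=np.eye(3)-np.outer(d,d);A+=P;b+=P@o
    p=np.linalg.solve(A,b); return p,[np.linalg.norm((np.eye(3)-np.outer(d,d))@(p-o)) for o,d in rays]
def crop(s,x0,y0,x1,y1,k,name):
    c=s["pixels"][y0:y1,x0:x1,::-1]; cv2.imwrite(name,cv2.resize(c,None,fx=k,fy=k,interpolation=cv2.INTER_CUBIC))
E
python3 - <<'E'
from h import *
import pickle
S=snap("scene");T=snap("top");pickle.dump((S,T),open("st.pkl","wb"))
crop(T,210,150,490,230,2.85,"pics/t1.png"); crop(S,110,150,460,260,2.28,"pics/s1.png")
E
```

```text
(no output)
```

View pics/t1.png

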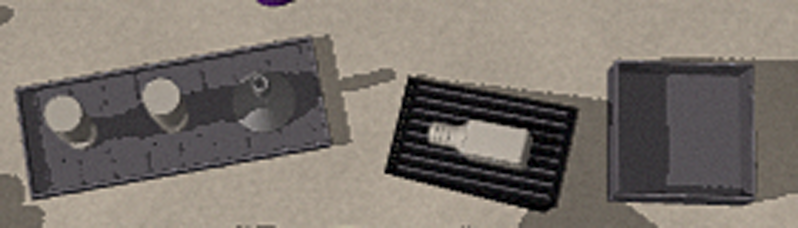

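View pics/s1.png

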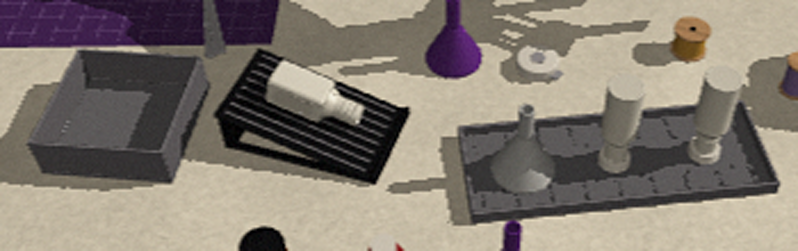

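The crops confirm it: the bare grey metal funnel stands on the rack's end peg, its stem end at t1 (260,83) and s1 (527,107). The bottle lies on the board with its mouth to the left. Next I'll measure all of them.

```bash
python3 - <<'E'
from h import *
import pickle
S,T=pickle.load(open("st.pkl","rb"))
t=lambda x,y:(210+x/2.85-.3,150+y/2.85-.3); s=lambda x,y:(110+x/2.28-.3,150+y/2.28-.3)
np.set_printoptions(precision=4,suppress=True)
print("stem top",tri([ray(T,*t(260,83)),ray(S,*s(527,107))]), onz(T,*t(260,83),.11), onz(S,*s(527,107),.11))
rk=[onz(T,*t(*c),.018) for c in [(16,88),(313,37),(331,146),(33,199)]]
print("rack",np.array(rk),np.mean(rk,0),[np.linalg.norm(rk[i]-rk[i-1]) for i in range(4)])
rk=[onz(S,*s(*c),.018) for c in [(459,127),(740,105),(777,186),(473,217)]]
print("rackS",np.array(rk),np.mean(rk,0),[np.linalg.norm(rk[i]-rk[i-1]) for i in range(4)])
b=[onz(T,*t(*c),.055) for c in [(609,62),(752,62),(753,200),(609,200)]]
print("bin",np.array(b),np.mean(b,0),[np.linalg.norm(b[i]-b[i-1]) for i in range(4)])
b=[onz(S,*s(*c),.055) for c in [(82,52),(208,56),(168,155),(33,146)]]
print("binS",np.array(b),np.mean(b,0))
# drain board: hi end, low end corners tri
for a,c in [((410,76),(408,110)),((386,173),(0,0)),((578,106),(0,0)),((550,211),(262,50))]:
    pass
print("board low", onz(T,*t(410,76),.008),onz(T,*t(386,173),.008),"hi",onz(T,*t(578,106),.06),onz(T,*t(552,211),.06))
print("boardS low", onz(S,*s(408,110),.008),onz(S,*s(375,180),.008),"hi",onz(S,*s(218,115),.06),onz(S,*s(262,50),.06))
# masks for bottle
for n,im,(x0,y0,x1,y1) in [("T",T,(345,178,412,222)),("S",S,(205,170,290,225))]:
    c=im["pixels"][y0:y1,x0:x1].astype(int); m=((c.min(2)>125)).astype(np.uint8)
    k,l,st,ce=cv2.connectedComponentsWithStats(m); i=1+np.argmax(st[1:,4]); print(n,st[i],ce[i]+[x0,y0])
    cv2.imwrite(f"pics/m{n}.png",cv2.resize(np.hstack([ (l==i).astype(np.uint8)*255, c.mean(2).astype(np.uint8)]),None,fx=4,fy=4))
E
```

```text
stem top (array([0.5729, 0.1076, 0.1125]), [np.float64(0.00034250413142192183), np.float64(0.00034250413142188877)]) [0.5734 0.1073 0.11  ] [0.5705 0.108  0.11  ]
rack [[0.5865 0.4022 0.018 ]
 [0.6502 0.0491 0.018 ]
 [0.518  0.0271 0.018 ]
 [0.4534 0.3765 0.018 ]] [0.552  0.2137 0.018 ] [np.float64(0.13553469406570415), np.float64(0.35874310826334593), np.float64(0.1340209197825525), np.float64(0.3553134239192047)]
rackS [[0.5228 0.0284 0.018 ]
 [0.4645 0.3748 0.018 ]
 [0.591  0.4003 0.018 ]
 [0.6569 0.0534 0.018 ]] [0.5588 0.2142 0.018 ] [np.float64(0.13638361037951735), np.float64(0.3512971990151919), np.float64(0.1290971852159686), np.float64(0.35315782994877964)]
bin [[ 0.6121 -0.2958  0.055 ]
 [ 0.6127 -0.4618  0.055 ]
 [ 0.451  -0.4551  0.055 ]
 [ 0.4502 -0.2909  0.055 ]] [ 0.5315 -0.3759  0.055 ] [np.float64(0.16198352851093126), np.float64(0.16594293281274525), np.float64(0.16191904838604637), np.float64(0.16424676623099835)]
binS [[ 0.459  -0.4514  0.055 ]
 [ 0.4563 -0.2912  0.055 ]
 [ 0.619  -0.2962  0.055 ]
 [ 0.6154 -0.4546  0.055 ]] [ 0.5374 -0.3733  0.055 ]
board low [ 0.6052 -0.0671  0.008 ] [ 0.4877 -0.038   0.008 ] hi [ 0.5587 -0.2575  0.06  ] [ 0.4366 -0.2247  0.06  ]
boardS low [ 0.4894 -0.0381  0.008 ] [ 0.6033 -0.0649  0.008 ] hi [ 0.559  -0.2523  0.06  ] [ 0.4465 -0.224   0.06  ]
T [ 15  14  35  15 324] [379.1543 198.6512]
S [ 23   5  62  29 855] [260.4117 186.6058]
```

```bash
python3 - <<'E'
from h import *
import pickle
S,T=pickle.load(open("st.pkl","rb"))
crop(T,340,170,420,230,10,"pics/tb.png"); crop(S,200,165,295,235,8,"pics/sb.png")
E
```

```text
(no output)
```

View pics/tb.png

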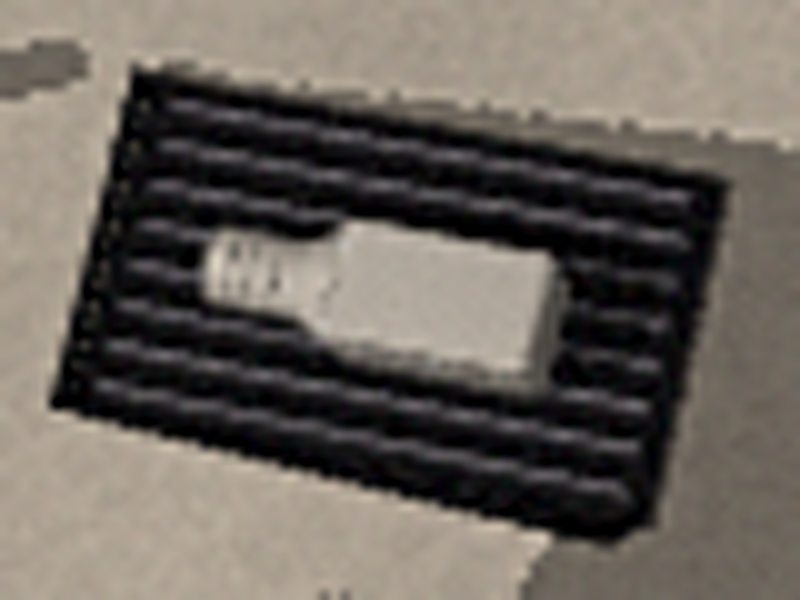

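View pics/sb.png

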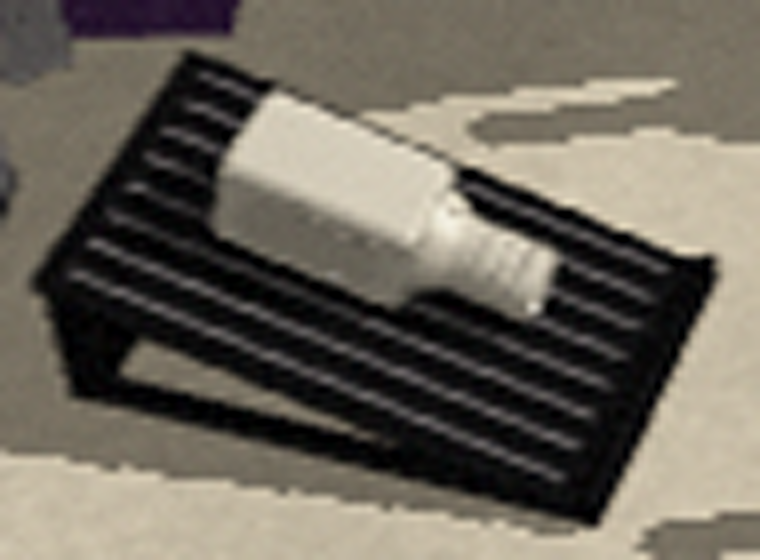

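```bash
python3 - <<'E'
from h import *
import pickle
S,T=pickle.load(open("st.pkl","rb"))
np.set_printoptions(precision=4,suppress=True)
t=lambda x,y:(340+x/10-.5,170+y/10-.5); s=lambda x,y:(200+x/8-.5,165+y/8-.5)
P={}
for n,a,b in [("shF",(345,222),(420,245)),("shN",(322,348),(462,178)),("baF",(556,258),(222,170)),("baN",(528,374),(278,92)),("mouthtop",(210,265),(552,262))]:
    p,r=tri([ray(T,*t(*a)),ray(S,*s(*b))]); P[n]=p; print(n,p,r[0])
hi=(P["baF"]+P["baN"])/2; lo=(P["shF"]+P["shN"])/2
print("len",np.linalg.norm(hi-lo),"wid",np.linalg.norm(P["shF"]-P["shN"]),np.linalg.norm(P["baF"]-P["baN"]))
d=lo-hi; print("yaw",np.arctan2(d[1],d[0]),"slope",np.degrees(np.arcsin(-d[2]/np.linalg.norm(d))))
d=P["mouthtop"]-hi; print("yaw2",np.arctan2(d[1],d[0]))
m=(hi+lo)/2; print("topmid",m)
bx=np.array([np.cos(1.32)*np.cos(.262),np.sin(1.32)*np.cos(.262),-np.sin(.262)])
ez=np.array([np.cos(1.32)*.259,np.sin(1.32)*.259,.966]); c=m-.021*ez
o=np.array([.523,-.146,.034]); print("center",c,"height off board",(c-o)@ez, "along",(c-o)@bx)
E
```

```text
shF [ 0.5404 -0.1293  0.068 ] 0.0007775478675091658
shN [ 0.5001 -0.1222  0.0594] 0.0006296990065231051
baF [ 0.5257 -0.1961  0.0846] 0.00016058674836305067
baN [ 0.4876 -0.1855  0.0847] 0.0009958834475038824
mouthtop [ 0.5293 -0.087   0.0505] 5.985578037793054e-05
len 0.06974473765631946 wid 0.04181241351169883 0.039614801716149436
yaw 1.3644147005433698 slope 17.508576649151063
yaw2 1.3557433779442438
topmid [ 0.5135 -0.1583  0.0742]
center [ 0.5121 -0.1635  0.0539] height off board 0.014105526270730619 along -0.024175548250655963
```

```bash
cat >> h.py <<'E'
import json
def obs():
    o=robot.get_obs()
    with open("log.jsonl","a") as f: f.write(json.dumps([list(map(float,o["joint_positions"])),list(map(float,o["tool_pos"])),list(map(float,o["ee_rot"]))])+"\n")
    return o
def pose(o): return np.array(o["tool_pos"]),R.from_euler("xyz",o["ee_rot"])
def go(p,r=None,o=None):
    o=o or obs(); p0,r0=pose(o); r=r0 if r is None else r
    np.set_printoptions(precision=3,suppress=True)
    print("t",round(o["time"],2),"pos",p0,"rpy",np.array(o["ee_rot"]),"q",o["joint_positions"],"F",o["wrist_force"],"w",round(o["width"],4))
    print("shift cm (start tool axes)",r0.inv().apply(np.array(p)-p0)*100,"turn deg",np.degrees((r0.inv()*r).as_rotvec()))
E
python3 - <<'E'
from h import *
go([.5735,.107,.185],R.from_euler("xyz",[np.pi,0,2.739]))
E
```

```text
t 0.25 pos [0.215 0.506 0.179] rpy [-3.141 -0.     2.739] q [ 1.065  0.088  1.371 -0.     1.684 -0.103] F [-0.413 -0.936  0.023] w 0.0939
shift cm (start tool axes) [-48.567 -22.651  -0.547] turn deg [-0.055 -0.006 -0.012]
```

Request:
{"name": "arm_command", "arguments": {"plan": [-5.3,-2.5,-0.1,0,0,0,0,-5.3,-2.5,-0.1,0,0,0,0,-5.3,-2.5,-0.1,0,0,0,0,-5.3,-2.5,-0.1,0,0,0,0,-5.3,-2.5,-0.1,0,0,0,0,-5.3,-2.5,-0.1,0,0,0,0,-5.3,-2.5,0,0,0,0,0,-5.3,-2.5,0,0,0,0,0]}}

```text
time: 1.25
tool_pos: [0.5283, 0.1542, 0.1859]
ee_rot: [3.141, 0.0, 2.739]
wrist_force: [1.2, 0.8, 0.2]
width: 0.094
```

```bash
python3 - <<'E'
from h import *
go([.5735,.107,.185],R.from_euler("xyz",[np.pi,0,2.739]))
E
```

```text
t 1.25 pos [0.528 0.154 0.186] rpy [3.141 0.    2.739] q [ 0.181  0.087  1.359  0.     1.695 -0.987] F [1.186 0.811 0.207] w 0.094
shift cm (start tool axes) [-6.01  -2.575  0.091] turn deg [ 0.029  0.007 -0.016]
```

Request:
{"name": "arm_command", "arguments": {"plan": [-3.1,-1.3,0.0,0,0,0,0,-3.0,-1.3,0,0,0,0,0,0,0,0,0,0,0,0]}}

```text
time: 1.62
tool_pos: [0.574, 0.1062, 0.185]
ee_rot: [-3.141, -0.001, 2.736]
wrist_force: [-0.5, 1.9, -0.4]
width: 0.094
```

```bash
cat >> h.py <<'E'
def wproj(s,o,p):
    p0,r0=pose(o); q=r0.inv().apply(np.array(p)-p0); M=np.linalg.inv(s["tool_from_camera"]); c=M@np.r_[q,1]
    f=200/np.tan(np.radians(s["fov_y"])/2); v=np.array([c[0],-c[1],-c[2]]); th=np.arctan2(np.hypot(v[0],v[1]),v[2]); ph=np.arctan2(v[1],v[0])
    return s["cx"]+f*th*np.cos(ph), s["cy"]+f*th*np.sin(ph)
def wray(s,o,u,v):
    f=200/np.tan(np.radians(s["fov_y"])/2); x=u-s["cx"];y=v-s["cy"];r=np.hypot(x,y);th=r/f
    d=np.array([np.sin(th)*x/r,-np.sin(th)*y/r,-np.cos(th)]); M=s["tool_from_camera"]; p0,r0=pose(o)
    return p0+r0.apply(M[:3,3]), r0.apply(M[:3,:3]@d)
E
python3 - <<'E'
from h import *
o=obs();W=snap("wrist")
go([.5735,.107,.185],R.from_euler("xyz",[np.pi,0,2.739]),o)
im=W["pixels"][:,:,::-1].copy()
u,v=wproj(W,o,[.5735,.107,.11]); print(u,v); cv2.circle(im,(int(u),int(v)),3,(0,0,255),-1)
cv2.imwrite("pics/w1.png",im)
E
```

```text
t 1.62 pos [0.574 0.106 0.185] rpy [-3.141 -0.001  2.736] q [ 0.086  0.163  1.277 -0.     1.703 -1.079] F [-0.466  1.943 -0.448] w 0.094
shift cm (start tool axes) [ 0.076  0.053 -0.004] turn deg [-0.044 -0.063 -0.195]
318.96720219460786 201.60284114127117
```

View pics/w1.png

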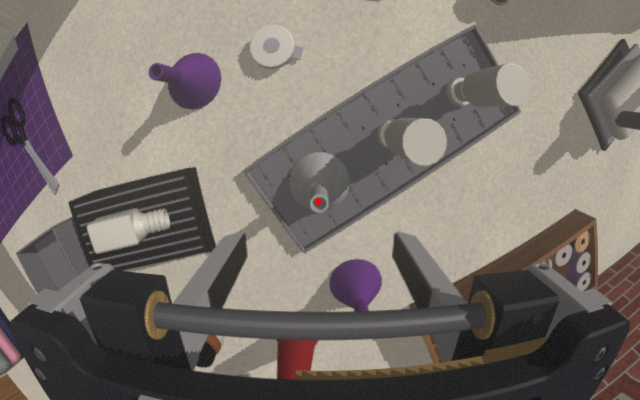

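The projected stem end falls on the stem at (320,203), so the funnel's position is confirmed. Descending and gripping.

Request:
{"name": "arm_command", "arguments": {"plan": [0,0,3.4,0,0,0,0,0,0,3.4,0,0,0,0,0,0,3.3,0,0,0,0,0,0,0,0,0,0,0,0,0,0,0,0,0,0.85,0,0,0,0,0,0,0.85,0,0,0,0,0,0,1,0,0,0,0,0,0,1]}}

```text
time: 2.68
tool_pos: [0.5736, 0.108, 0.0857]
ee_rot: [3.141, 0.001, 2.739]
wrist_force: [-0.5, 1.0, 0.5]
width: 0.0574
```

```bash
python3 - <<'E'
from h import *
go([.5735,.107,.185])
E
```

```text
t 2.67 pos [0.574 0.108 0.086] rpy [3.141 0.001 2.739] q [ 0.089  0.197  1.435  0.     1.508 -1.079] F [-0.507  1.004  0.547] w 0.0574
shift cm (start tool axes) [-0.038 -0.089 -9.932] turn deg [0. 0. 0.]
```

Request:
{"name": "arm_command", "arguments": {"plan": [0,0,0,0,0,0,1,0,0,0,0,0,0,1,0,0,0,0,0,0,1,0,0,0,0,0,0,1,0,0,0,0,0,0,1,0,0,0,0,0,0,1]}}

```text
time: 3.42
tool_pos: [0.5732, 0.108, 0.0849]
ee_rot: [3.142, -0.0, 2.739]
wrist_force: [-0.8, 0.2, -0.6]
width: 0.0004
```

Request:
{"name": "arm_command", "arguments": {"plan": [0,0,-1,0,0,0,1,0,0,-2.0,0,0,0,1,0,0,-3,0,0,0,1,0,0,-3,0,0,0,1,0,0,-2,0,0,0,1]}}

```text
time: 4.05
tool_pos: [0.5739, 0.108, 0.1978]
ee_rot: [3.14, 0.003, 2.739]
wrist_force: [-0.5, 0.6, -0.7]
width: 0.0006
```

```bash
python3 - <<'E'
from h import *
o=obs();W=snap("wrist");go([.5345,-.3745,.25],R.from_euler("xyz",[np.pi,0,2.739]),o)
cv2.imwrite("pics/w2.png",W["pixels"][:,:,::-1])
E
```

```text
t 4.05 pos [0.574 0.108 0.198] rpy [3.14  0.003 2.739] q [ 0.089  0.158  1.257  0.     1.723 -1.079] F [-0.469  0.59  -0.653] w 0.0006
shift cm (start tool axes) [-15.304 -45.927  -5.253] turn deg [ 0.097  0.172 -0.01 ]
```

View pics/w2.png

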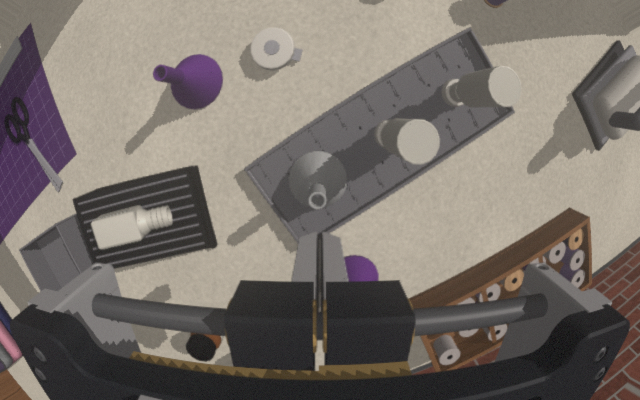

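The fingers shut to 0.4 mm, so they missed the stem, which still stands at (318,200). I'll compare where the fingertips should project with where they show up.

```bash
python3 - <<'E'
from h import *
o=obs();W=snap("wrist")
p0,r0=pose(o)
for q in [(0,0,.008),(0,0,0),(0,0,-.011),(0.02,0,.008),(-.02,0,.008),(0,.02,.008)]:
    print(q,wproj(W,o,p0+r0.apply(q)))
print("stem",wproj(W,o,[.5735,.107,.11]))
crop(W,250,170,390,300,5,"pics/w2c.png")
S=snap("scene");crop(S,270,100,470,260,4,"pics/s2.png")
T=snap("top");crop(T,230,130,400,260,4.5,"pics/t2.png")
E
```

```text
(0, 0, 0.008) (np.float64(318.0478025892207), np.float64(226.63060518824048))
(0, 0, 0) (np.float64(318.00158979001577), np.float64(230.4788387809541))
(0, 0, -0.011) (np.float64(317.93284609192744), np.float64(236.21918328285818))
(0.02, 0, 0.008) (np.float64(318.0004798843746), np.float64(200.26481343795786))
(-0.02, 0, 0.008) (np.float64(318.09826944537883), np.float64(251.4655058953265))
(0, 0.02, 0.008) (np.float64(345.28657911335466), np.float64(226.56367123536756))
stem (np.float64(316.30586447706946), np.float64(196.44037991051624))
```

View pics/w2c.png

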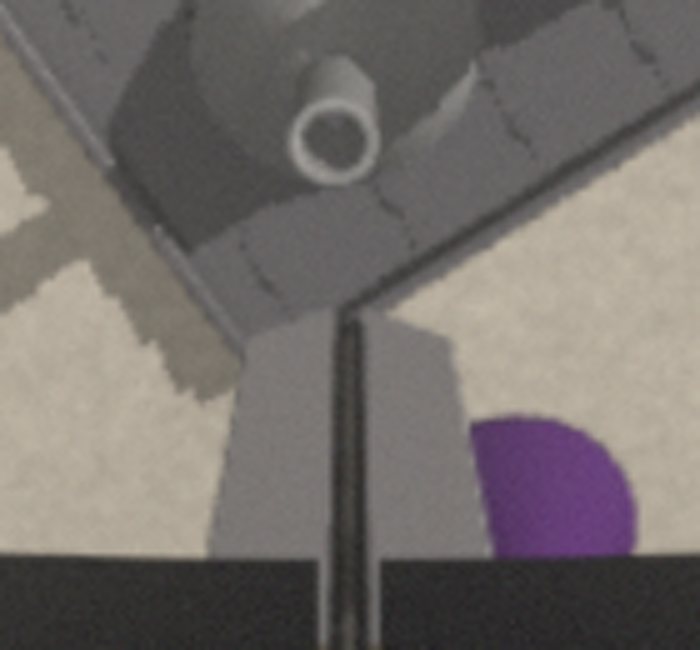

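View pics/s2.png

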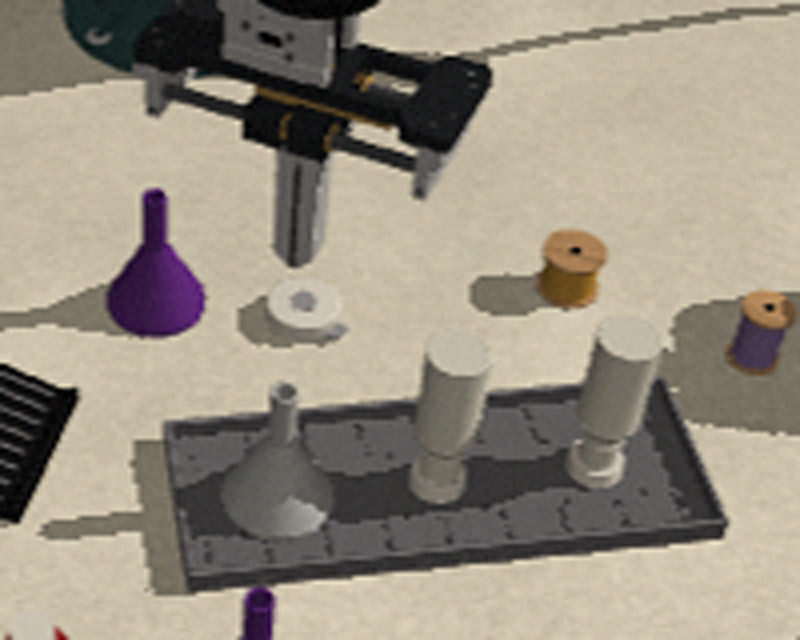

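View pics/t2.png

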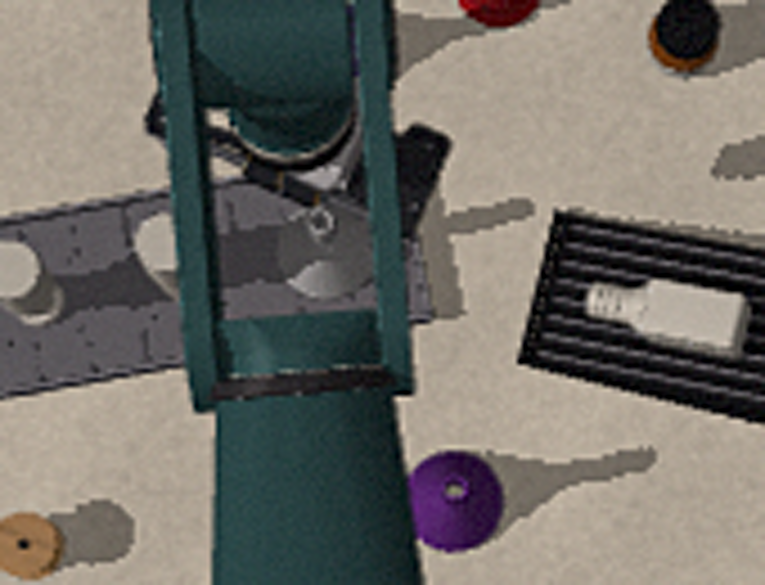

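```bash
python3 - <<'E'
from h import *
o=obs();S=snap("scene")
p0,r0=pose(o); print(p0)
print("tip expected",proj(S,p0-[0,0,.008]),"seen ~343.5,165.5")
print(onz(S,343.5,165.5,p0[2]-.008))
print("stem",proj(S,[.5735,.107,.11]))
W=snap("wrist")
for z in (.19,.182,.17,.16): 
    a,d=wray(W,o,319,232); print(z,a+d*(z-a[2])/d[2])
E
```

```text
[0.57337008 0.10800521 0.19526777]
tip expected (np.float64(342.31153575272316), np.float64(175.42705230469377)) seen ~343.5,165.5
[0.53831334 0.11029169 0.18726777]
stem (np.float64(340.43351679543633), np.float64(197.48120141269902))
0.19 [0.57656386 0.10740447 0.19      ]
0.182 [0.5793845  0.10619476 0.182     ]
0.17 [0.58361546 0.1043802  0.17      ]
0.16 [0.58714126 0.10286806 0.16      ]
```

```bash
python3 - <<'E'
from h import *
o=obs();S=snap("scene");W=snap("wrist")
p0,r0=pose(o)
p,e=tri([ray(S,343.5,165.5),wray(W,o,319,232)]); print(p,e,"in tool",r0.inv().apply(p-p0))
p,e=tri([ray(S,341.1,196.9),wray(W,o,317,198)]); print("stem",p,e)
# candidate retractions
for h in (.02,.03,.04):
    print(h,wproj(W,o,p0+r0.apply([.008,0,.008-h])),proj(S,p0+r0.apply([.008,0,.008-h])),proj(S,p0+r0.apply([-.008,0,.008-h])))
crop(S,320,100,370,180,8,"pics/s3.png")
E
```

```text
[0.56693784 0.11025243 0.21337604] [np.float64(0.000845942851948923), np.float64(0.0008459428519489568)] in tool [ 6.16161490e-03 -7.66310961e-05 -1.97992006e-02]
stem [0.57040538 0.10800268 0.10908708] [np.float64(0.0006706053957019943), np.float64(0.0006706053957020188)]
0.02 (np.float64(317.90640599317794), np.float64(225.5842964151396)) (np.float64(344.0294818195774), np.float64(167.53433026935986)) (np.float64(341.257403007163), np.float64(171.71333772623436))
0.03 (np.float64(317.8349757958618), np.float64(230.91805265737884)) (np.float64(344.2483312547048), np.float64(164.41777585178298)) (np.float64(341.4572804153557), np.float64(168.5974116974751))
0.04 (np.float64(317.7566541885421), np.float64(236.78552829964173)) (np.float64(344.4705151515836), np.float64(161.25373658922356)) (np.float64(341.66023402667565), np.float64(165.43353016698774))
```

View pics/s3.png

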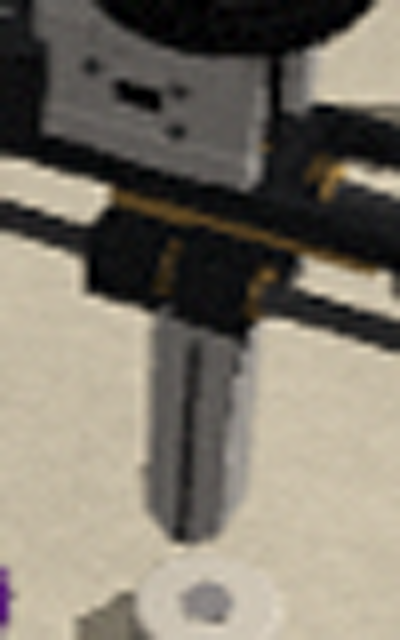

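Both views put the fingertips about 3 cm behind the stated place: 22 mm behind the TCP, not 8 mm ahead of it. That is why the jaws shut above the stem. I'll reopen, go about 3 cm lower, and check before closing.

Request:
{"name": "arm_command", "arguments": {"plan": [0,0,0,0,0,0,0,0,0,0,0,0,0,0,0,0,0,0,0,0,0,0,0,0,0,0,0,0,0,0,0,0,0,0,0,0,0,2,0,0,0,0,0,0,3,0,0,0,0,0,0,3,0,0,0,0,0,0,3,0,0,0,0]}}

```text
invalid input
```

```bash
python3 - <<'E'
from h import *
o=obs();W=snap("wrist");go([.572,.108,.056],R.from_euler("xyz",[np.pi,0,2.739]),o)
cv2.imwrite("pics/w3.png",W["pixels"][:,:,::-1]); S=snap("scene");crop(S,270,100,470,260,4,"pics/s4.png")
E
```

```text
t 4.45 pos [0.573 0.108 0.193] rpy [-3.14  -0.002  2.739] q [ 0.089  0.16   1.263  0.     1.721 -1.079] F [-0.615  0.502 -0.196] w 0.0008
shift cm (start tool axes) [ 0.019  0.006 13.737] turn deg [-0.067 -0.136 -0.013]
```

View pics/w3.png

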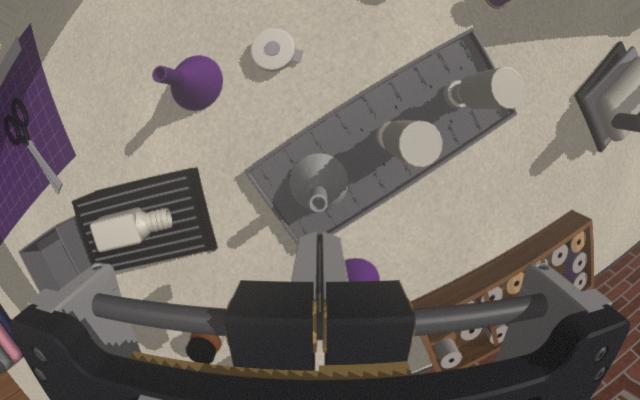

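View pics/s4.png

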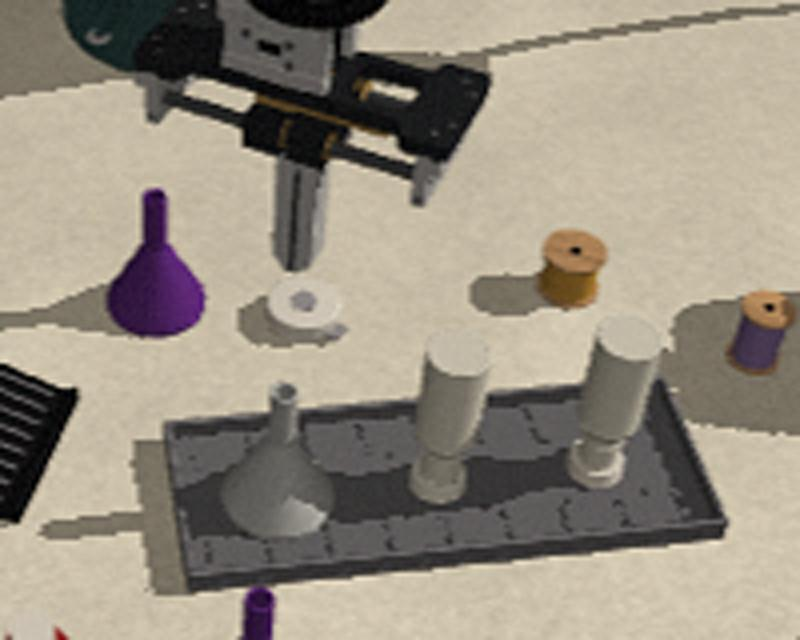

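That call had nine rows and was refused. Sending it again within the limit.

Request:
{"name": "arm_command", "arguments": {"plan": [0,0,0,0,0,0,0,0,0,0,0,0,0,0,0,0,0,0,0,0,0,0,0,0,0,0,0,0,0,0,0,0,0,0,0,0,0,2,0,0,0,0,0,0,3,0,0,0,0,0,0,3,0,0,0,0]}}

```text
time: 5.55
tool_pos: [0.5734, 0.108, 0.1143]
ee_rot: [3.141, 0.001, 2.739]
wrist_force: [0.6, 0.1, 0.4]
width: 0.0767
```

Request:
{"name": "arm_command", "arguments": {"plan": [0,0,0,0,0,0,0,0,0,0,0,0,0,0,0,0,2.8,0,0,0,0,0,0,2.6,0,0,0,0,0,0,0,0,0,0,0]}}

```text
time: 6.18
tool_pos: [0.5726, 0.1079, 0.0604]
ee_rot: [-3.141, -0.002, 2.739]
wrist_force: [0.4, -0.4, -0.3]
width: 0.0936
```

```bash
python3 - <<'E'
from h import *
o=obs();W=snap("wrist");go([.572,.108,.056],R.from_euler("xyz",[np.pi,0,2.739]),o)
cv2.imwrite("pics/w3.png",W["pixels"][:,:,::-1]); S=snap("scene");crop(S,270,100,470,260,4,"pics/s4.png")
E
```

```text
t 6.17 pos [0.573 0.108 0.06 ] rpy [-3.141 -0.002  2.739] q [ 0.089  0.213  1.468  0.     1.463 -1.079] F [ 0.366 -0.351 -0.339] w 0.0936
shift cm (start tool axes) [ 0.055 -0.015  0.442] turn deg [-0.047 -0.099 -0.013]
```

View pics/w3.png

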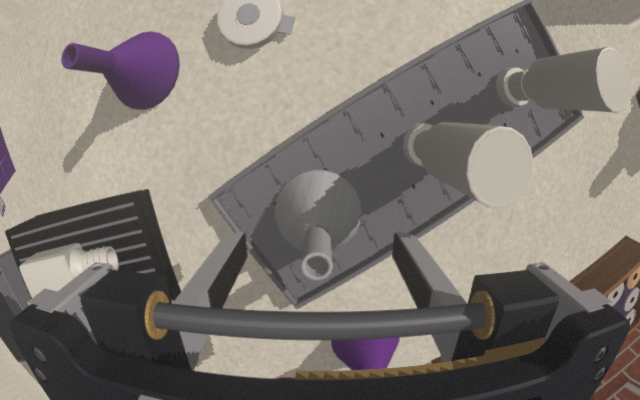

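View pics/s4.png

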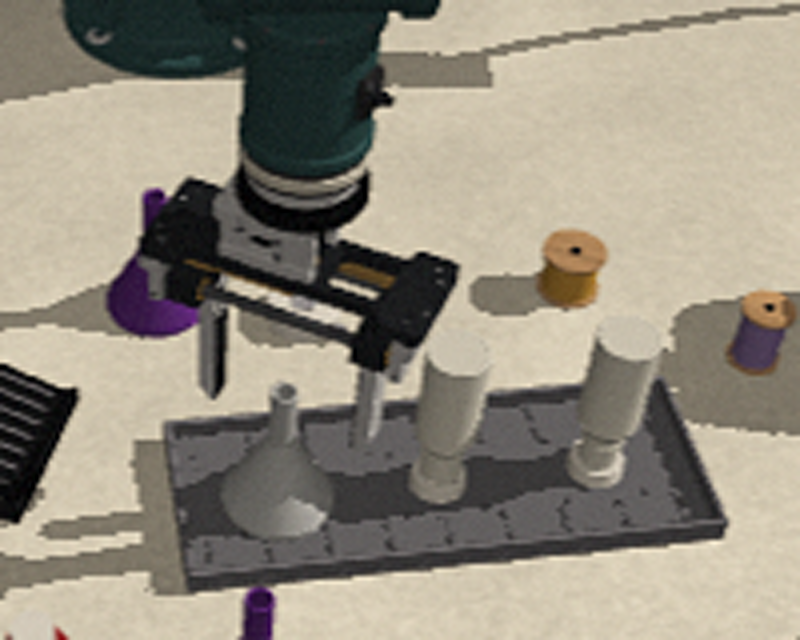

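The scene view shows the fingertips either side of the stem at about 80 mm height, midway at s4 (287,418), with the stem axis at column 285. I'll lower slightly and close.

Request:
{"name": "arm_command", "arguments": {"plan": [0,0,0.6,0,0,0,0,0,0,0,0,0,0,1,0,0,0,0,0,0,1,0,0,0,0,0,0,1,0,0,0,0,0,0,1,0,0,0,0,0,0,1,0,0,0,0,0,0,1,0,0,0,0,0,0,1]}}

```text
time: 7.28
tool_pos: [0.5732, 0.108, 0.0549]
ee_rot: [3.142, -0.0, 2.739]
wrist_force: [-0.1, -0.1, -0.6]
width: 0.0275
```

Request:
{"name": "arm_command", "arguments": {"plan": [0,0,0,0,0,0,1,0,0,0,0,0,0,1,0,0,0,0,0,0,1]}}

```text
time: 7.65
tool_pos: [0.5731, 0.108, 0.0547]
ee_rot: [-3.142, -0.0, 2.739]
wrist_force: [0.1, 0.5, 0.2]
width: 0.0171
```

The opening is 17 mm, so the jaws hold the 18 mm stem. Lifting straight up.

Request:
{"name": "arm_command", "arguments": {"plan": [0,0,-0.7,0,0,0,1,0,0,-1.5,0,0,0,1,0,0,-2.5,0,0,0,1,0,0,-2.8,0,0,0,1,0,0,-2.8,0,0,0,1,0,0,-2.5,0,0,0,1,0,0,-1.5,0,0,0,1]}}

```text
time: 8.52
tool_pos: [0.574, 0.1081, 0.2009]
ee_rot: [3.14, 0.004, 2.739]
wrist_force: [0.9, -0.5, -1.5]
width: 0.017
```

```bash
python3 - <<'E'
from h import *
o=obs();W=snap("wrist");go([.534,-.374,.2],R.from_euler("xyz",[np.pi,0,2.739]),o)
cv2.imwrite("pics/w5.png",W["pixels"][:,:,::-1])
E
```

```text
t 8.53 pos [0.574 0.108 0.201] rpy [3.14  0.004 2.739] q [ 0.089  0.157  1.252  0.     1.729 -1.079] F [ 0.85  -0.46  -1.473] w 0.017
shift cm (start tool axes) [-15.214 -45.918   0.057] turn deg [ 0.112  0.202 -0.008]
```

View pics/w5.png

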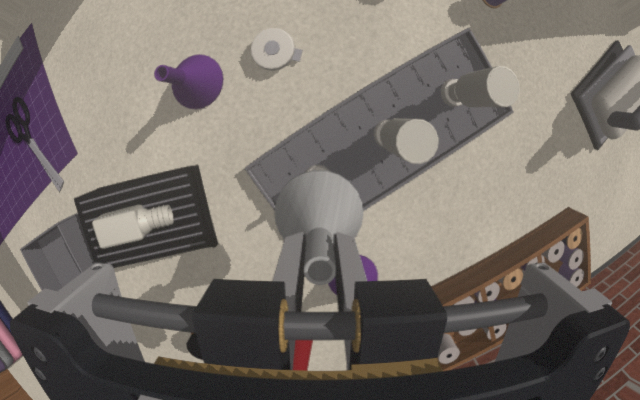

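Request:
{"name": "arm_command", "arguments": {"plan": [-0.9,-2.6,0,0,0,0,1,-1.8,-5.4,0,0,0,0,1,-1.9,-5.7,0,0,0,0,1,-1.9,-5.7,0,0,0,0,1,-1.9,-5.7,0,0,0,0,1,-1.9,-5.7,0,0,0,0,1,-1.9,-5.7,0,0,0,0,1,-1.8,-5.4,0,0,0,0,1]}}

```text
time: 9.57
tool_pos: [0.5371, -0.3342, 0.1972]
ee_rot: [3.141, -0.001, 2.738]
wrist_force: [0.2, -0.1, -1.1]
width: 0.0174
```

Request:
{"name": "arm_command", "arguments": {"plan": [-0.8,-2.6,0,0,0,0,1,-0.4,-1.4,0,0,0,0,1,0,0,0,0,0,0,1,0,0,0,0,0,0,1]}}

```text
time: 10.07
tool_pos: [0.5337, -0.3722, 0.1982]
ee_rot: [3.141, 0.0, 2.741]
wrist_force: [-0.3, 0.1, -0.5]
width: 0.0175
```

```bash
python3 - <<'E'
from h import *
o=obs();W=snap("wrist");go([.534,-.374,.055],R.from_euler("xyz",[np.pi,0,2.739]),o)
cv2.imwrite("pics/w6.png",W["pixels"][:,:,::-1]);S=snap("scene");crop(S,90,80,290,240,4,"pics/s6.png")
E
```

```text
t 10.07 pos [ 0.534 -0.372  0.198] rpy [3.141 0.    2.741] q [-0.697  0.313  1.069  0.001  1.759 -1.866] F [-0.303  0.117 -0.513] w 0.0175
shift cm (start tool axes) [-0.09  -0.164 14.32 ] turn deg [0.043 0.013 0.104]
```

View pics/w6.png

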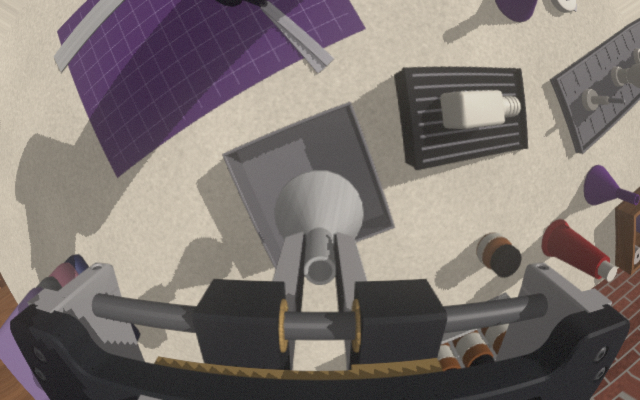

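View pics/s6.png

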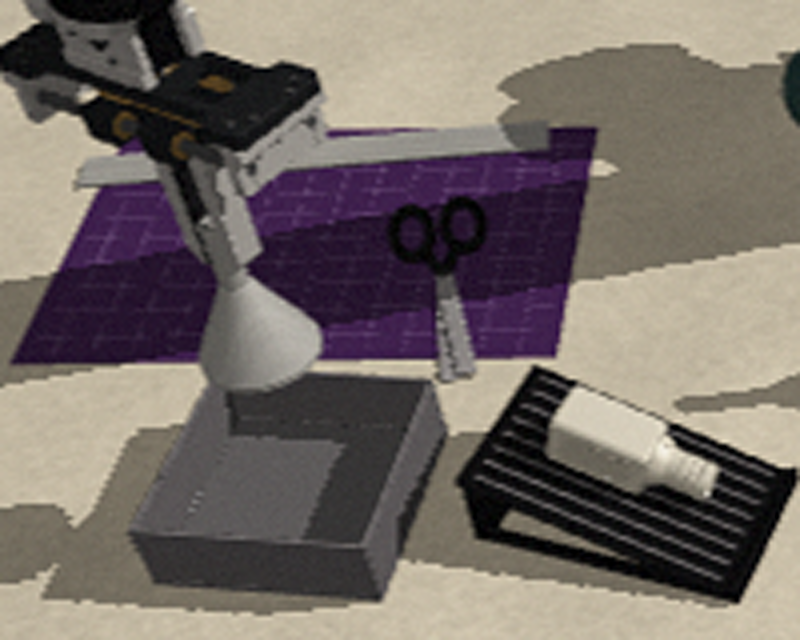

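Request:
{"name": "arm_command", "arguments": {"plan": [-0.1,-0.2,2.0,0,0,0,1,0,0,3,0,0,0,1,0,0,3,0,0,0,1,0,0,3,0,0,0,1,0,0,2,0,0,0,1,0,0,1,0,0,0,1,0,0,0.2,0,0,0,1,0,0,0,0,0,0,1]}}

```text
time: 11.18
tool_pos: [0.5339, -0.3766, 0.0571]
ee_rot: [-3.141, 0.002, 2.739]
wrist_force: [0.2, 0.1, -1.1]
width: 0.0172
```

```bash
python3 - <<'E'
from h import *
o=obs();W=snap("wrist");go([.534,-.374,.055],R.from_euler("xyz",[np.pi,0,2.739]),o)
cv2.imwrite("pics/w7.png",W["pixels"][:,:,::-1]);S=snap("scene");crop(S,90,80,290,240,4,"pics/s7.png")
E
```

```text
t 11.18 pos [ 0.534 -0.377  0.057] rpy [-3.141  0.002  2.739] q [-0.701  0.363  1.285  0.     1.492 -1.869] F [ 0.161  0.082 -1.141] w 0.0172
shift cm (start tool axes) [0.089 0.242 0.209] turn deg [-0.03   0.113 -0.007]
```

View pics/s7.png

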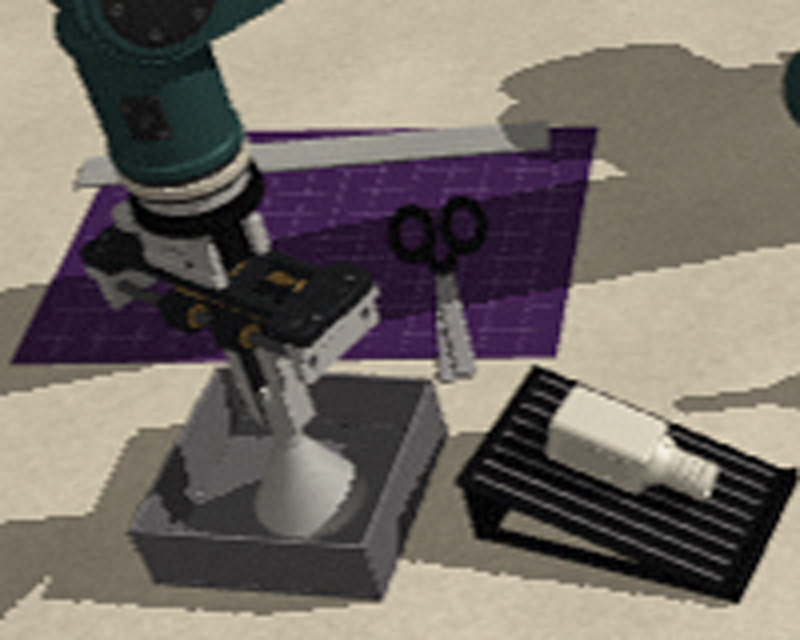

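Request:
{"name": "arm_command", "arguments": {"plan": [0,0,0.3,0,0,0,1,0,0,0.1,0,0,0,1,0,0,0,0,0,0,1]}}

```text
time: 11.65
tool_pos: [0.5338, -0.3769, 0.0534]
ee_rot: [-3.141, 0.002, 2.739]
wrist_force: [-0.3, -0.3, 5.1]
width: 0.0172
```

```bash
python3 - <<'E'
from h import *
o=obs();W=snap("wrist");go([.534,-.374,.055],R.from_euler("xyz",[np.pi,0,2.739]),o)
crop(W,160,100,480,340,2.4,"pics/w8.png")
E
```

```text
t 11.65 pos [ 0.534 -0.377  0.053] rpy [-3.141  0.002  2.739] q [-0.701  0.365  1.29  -0.     1.484 -1.869] F [-0.332 -0.329  5.084] w 0.0172
shift cm (start tool axes) [ 0.094  0.27  -0.164] turn deg [-0.055  0.139 -0.021]
```

View pics/w8.png

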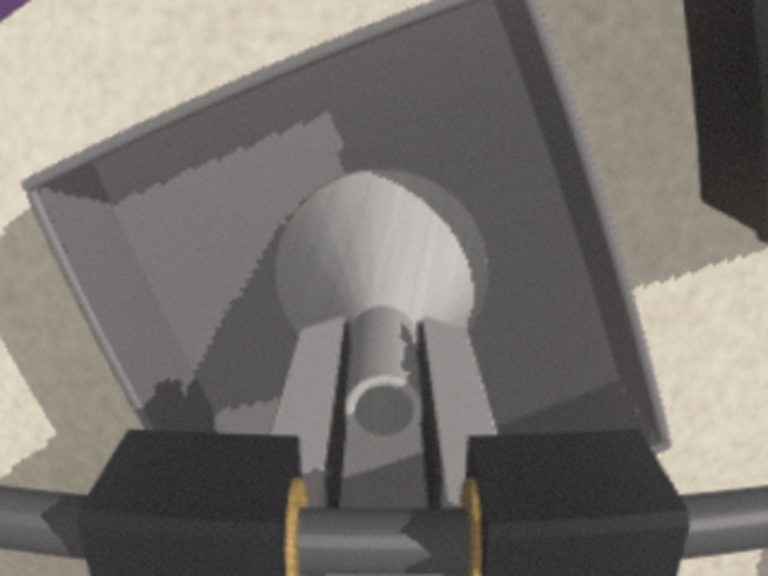

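The funnel is resting on the bin floor (5 N upward), well inside the walls. Releasing it.

Request:
{"name": "arm_command", "arguments": {"plan": [0,0,-0.1,0,0,0,0.7,0,0,0,0,0,0,0.5,0,0,0,0,0,0,0,0,0,0,0,0,0,0,0,0,0,0,0,0,0,0,0,0,0,0,0,0,0,0,0,0,0,0,0]}}

```text
time: 12.58
tool_pos: [0.5333, -0.3761, 0.0529]
ee_rot: [3.142, 0.0, 2.739]
wrist_force: [-0.6, -0.2, -0.2]
width: 0.084
```

Request:
{"name": "arm_command", "arguments": {"plan": [0,0,-2,0,0,0,0,0,0,-4,0,0,0,0,0,0,-5,0,0,0,0,0,0,-5,0,0,0,0,0,0,-3,0,0,0,0]}}

```text
time: 13.2
tool_pos: [0.5339, -0.3767, 0.2489]
ee_rot: [-3.14, 0.007, 2.739]
wrist_force: [0.3, 1.1, -0.7]
width: 0.0938
```

```bash
python3 - <<'E'
from h import *
import pickle
o=obs();W=snap("wrist");S=snap("scene");T=snap("top");go([.534,-.374,.055],R.from_euler("xyz",[np.pi,0,2.739]),o)
pickle.dump((o,W,S,T),open("st2.pkl","wb"))
cv2.imwrite("pics/w9.png",W["pixels"][:,:,::-1]);crop(S,90,80,290,240,4,"pics/s9.png")
E
```

```text
t 13.2 pos [ 0.534 -0.377  0.249] rpy [-3.14   0.007  2.739] q [-0.701  0.318  0.963  0.     1.853 -1.869] F [ 0.269  1.079 -0.662] w 0.0938
shift cm (start tool axes) [ 0.235  0.288 19.383] turn deg [-0.117  0.402 -0.008]
```

View pics/w9.png

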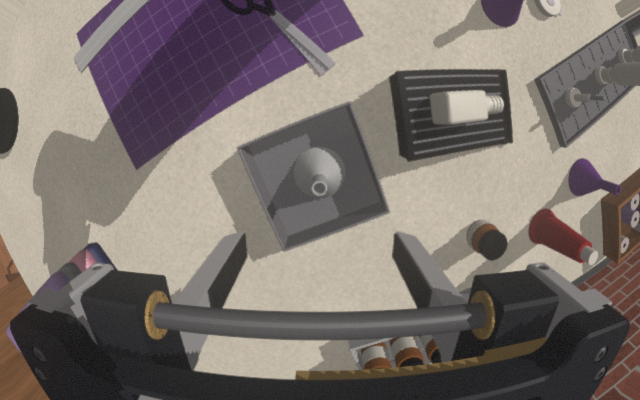

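View pics/s9.png

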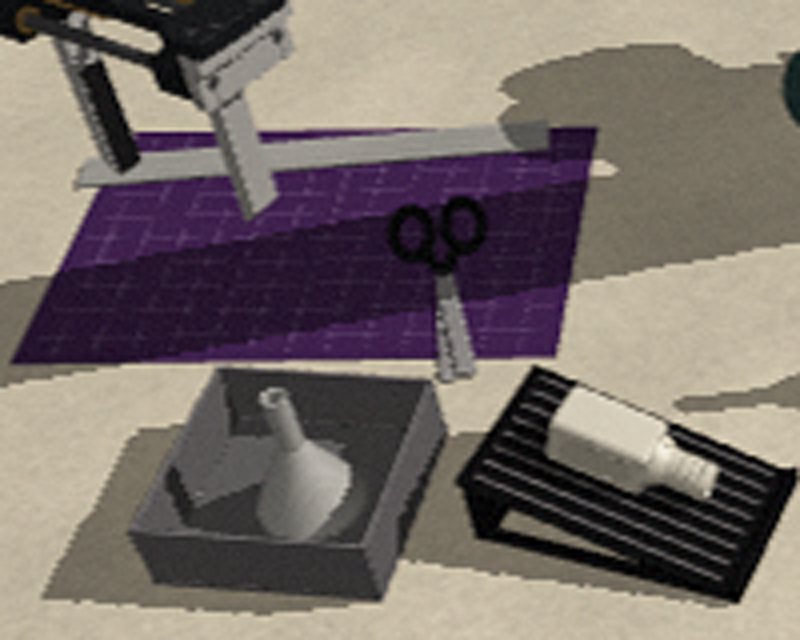

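The funnel stands upright in the bin: stem end at w9 (320,187), bin centre at about (315,178). Next is the bottle. I'll fit a simple kinematic model from the logged poses to check reach for the tilted grasp, and remeasure the bottle.

```bash
python3 - <<'E'
from h import *
L=[json.loads(l) for l in open("log.jsonl")]
A=[];b=[]
for q,p,e in L:
    r=np.hypot(p[0],p[1]); a=q[1];c=q[1]+q[2];s=c+q[4]
    # params a1, h=d1, L2, L3, a3, D   (D sin s)
    A.append([1,0,np.sin(a),np.sin(c),np.cos(c),np.sin(s)]);b.append(r)
    A.append([0,1,np.cos(a),np.cos(c),-np.sin(c),np.cos(s)]);b.append(p[2])
A=np.array(A);b=np.array(b)
print(np.linalg.svd(A)[1]); x=np.linalg.lstsq(A,b,rcond=1e-3)[0];print(x,np.abs(A@x-b).max(), len(L))
print([ (round(np.arctan2(p[1],p[0])-q[0],4), round(e[2],3), round(q[5],3),round(q[0],3)) for q,p,e in L])
E
python3 - <<'E'
from h import *
import pickle
o,W,S,T=pickle.load(open("st2.pkl","rb"))
crop(W,380,55,530,165,5.3,"pics/wb.png")
E
```

```text
[7.71196823e+00 5.49674085e+00 3.65148787e-01 3.19863191e-01
 2.75101418e-01 7.69275928e-03]
[ 0.00276454 -0.10802768  0.45090884  0.49947742  0.1032521   0.11491444] 0.0017370126459558266 15
[(np.float64(0.1031), 2.739, -0.103, 1.065), (np.float64(0.1033), 2.739, -0.987, 0.181), (np.float64(0.097), 2.736, -1.079, 0.086), (np.float64(0.0972), 2.739, -1.079, 0.089), (np.float64(0.0971), 2.739, -1.079, 0.089), (np.float64(0.0969), 2.739, -1.079, 0.089), (np.float64(0.0972), 2.739, -1.079, 0.089), (np.float64(0.0973), 2.739, -1.079, 0.089), (np.float64(0.0974), 2.739, -1.079, 0.089), (np.float64(0.0974), 2.739, -1.079, 0.089), (np.float64(0.0971), 2.739, -1.079, 0.089), (np.float64(0.0875), 2.741, -1.866, -0.697), (np.float64(0.0868), 2.739, -1.869, -0.701), (np.float64(0.0866), 2.739, -1.869, -0.701), (np.float64(0.0868), 2.739, -1.869, -0.701)]
```

View pics/wb.png

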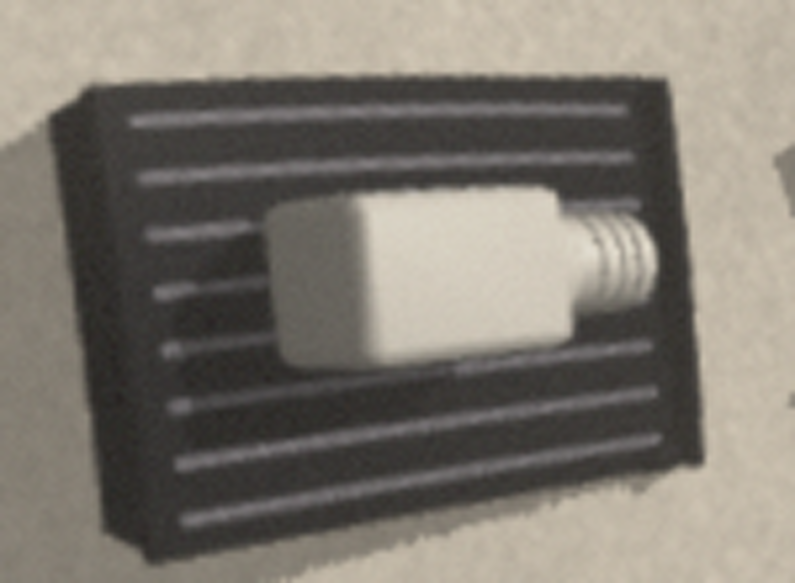

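```bash
python3 - <<'E'
from h import *
import pickle
o,W,S,T=pickle.load(open("st2.pkl","rb"))
S,T=pickle.load(open("st.pkl","rb"))
np.set_printoptions(precision=4,suppress=True)
t=lambda x,y:(340+x/10-.5,170+y/10-.5); s=lambda x,y:(200+x/8-.5,165+y/8-.5); w=lambda x,y:(380+x/5.3-.4,55+y/5.3-.4)
P={}
for n,a,b,c in [("shF",(345,222),(420,245),(573,338)),("shN",(322,348),(462,178),(557,190)),("baF",(556,258),(222,170),(378,360)),("baN",(528,374),(278,92),(362,196)),("mouth",(210,265),(552,262),(655,245))]:
    p,r=tri([ray(T,*t(*a)),ray(S,*s(*b)),wray(W,o,*w(*c))]); P[n]=p; print(n,p,r, "TW",tri([ray(T,*t(*a)),wray(W,o,*w(*c))])[0])
hi=(P["baF"]+P["baN"])/2; lo=(P["shF"]+P["shN"])/2
d=lo-hi; print("len",np.linalg.norm(d),"yaw",np.arctan2(d[1],d[0]),"slope",np.degrees(np.arcsin(-d[2]/np.linalg.norm(d)))); print("topmid",(hi+lo)/2)
# board corners wrist
for n,a,c in [("loN",(386-0,0),None)]: pass
C=[wray(W,o,*w(665,80)),wray(W,o,*w(703,462)),wray(W,o,*w(95,88)),wray(W,o,*w(155,556))]
for (a,dv),z in zip(C,[.008,.008,.06,.06]): print("board",a+dv*(z-a[2])/dv[2])
# kin fit
L=[json.loads(l) for l in open("log.jsonl")]
E
```

```text
shF [ 0.5414 -0.1297  0.0679] [np.float64(0.0008482198482383915), np.float64(0.001556397649714218), np.float64(0.0018318865048921767)] TW [ 0.542  -0.1302  0.0666]
shN [ 0.503  -0.121   0.0635] [np.float64(0.0037286243747578544), np.float64(0.0008443572175338955), np.float64(0.0032611539555249284)] TW [ 0.5022 -0.1219  0.0672]
baF [ 0.5263 -0.1955  0.0859] [np.float64(0.0009871123689931748), np.float64(0.0004863910062593708), np.float64(0.000907292550279075)] TW [ 0.5257 -0.1957  0.0885]
baN [ 0.4883 -0.185   0.0859] [np.float64(0.0015431853057725035), np.float64(0.0008757787990047411), np.float64(0.0009424077994130456)] TW [ 0.488  -0.1858  0.0888]
mouth [ 0.5299 -0.0868  0.0514] [np.float64(0.000763601980359998), np.float64(0.00021523977292042966), np.float64(0.0006640657335380403)] TW [ 0.5297 -0.087   0.0522]
len 0.06959627060421883 yaw 1.3458729103372022 slope 16.87790135135444
topmid [ 0.5148 -0.1578  0.0758]
board [ 0.4914 -0.035   0.008 ]
board [ 0.6069 -0.0628  0.008 ]
board [ 0.4438 -0.2295  0.06  ]
board [ 0.5567 -0.2579  0.06  ]
```

```bash
cat >> h.py <<'E'
PSI=1.345
Rv=R.from_euler("xyz",[np.pi,0,PSI]); Rg=Rv*R.from_euler("y",30,degrees=True)
C=np.array([.5136,-.1631,.0577]); EZ=np.array([np.cos(PSI)*.2588,np.sin(PSI)*.2588,.9659])
G=C+.004*EZ; TG=G+.041*Rg.apply([0,0,1])
E
python3 - <<'E'
from h import *
print(G,TG)
pre=TG-.14*Rg.apply([0,0,1]); print("pre",pre)
go(pre,Rv)
go(pre,Rg)
E
```

```text
[ 0.51383176 -0.16209108  0.0615636 ] [ 0.51842136 -0.14211145  0.02605656]
pre [ 0.50274958 -0.21033458  0.14730011]
t 13.35 pos [ 0.534 -0.377  0.247] rpy [-3.14   0.006  2.739] q [-0.701  0.319  0.967  0.     1.849 -1.869] F [-0.105 -0.329 -0.279] w 0.0944
shift cm (start tool axes) [ 9.475 14.107  9.851] turn deg [ 0.168  0.385 79.861]
t 13.35 pos [ 0.534 -0.377  0.247] rpy [-3.14   0.006  2.739] q [-0.701  0.319  0.967  0.     1.849 -1.869] F [-0.105 -0.329 -0.279] w 0.0944
shift cm (start tool axes) [ 9.475 14.107  9.851] turn deg [-20.716  25.321  77.97 ]
```

Request:
{"name": "arm_command", "arguments": {"plan": [3.15,4.7,0,0,0,0,0,3.15,4.7,0,0,0,0,0,3.15,4.7,0,0,0,0,0,0,0,0,0,0,10,0,0,0,0,0,0,10,0,0,0,0,0,0,10,0,0,0,0,0,0,10,0,0,0,0,0,0,10,0]}}

```text
time: 14.35
tool_pos: [0.5007, -0.2088, 0.2404]
ee_rot: [-3.139, -0.003, 1.86]
wrist_force: [-0.2, 0.2, 0.3]
width: 0.0938
```

Request:
{"name": "arm_command", "arguments": {"plan": [0,0,0,0,0,10,0,0,0,0,0,0,10,0,0,0,0,0,0,10,0,0,0,0,0,7,0,0,0,0,0,0,8,0,0,0,0,0,0,8,0,0,0,0,0,0,7,0,0,0,0,0,0,0,0,0]}}

```text
time: 15.35
tool_pos: [0.5001, -0.2105, 0.2387]
ee_rot: [-3.133, -0.527, 1.334]
wrist_force: [-0.5, -0.2, -0.3]
width: 0.0941
```

```bash
python3 - <<'E'
from h import *
o=obs();W=snap("wrist")
pre=TG-.14*Rg.apply([0,0,1])
go(pre,Rg,o)
im=W["pixels"][:,:,::-1].copy()
ax=np.array([np.cos(PSI)*.9659,np.sin(PSI)*.9659,-.2588]); ay=np.array([-np.sin(PSI),np.cos(PSI),0])
for q in [C+.021*EZ+i*.036*ax+j*.021*ay for i in (-1,1) for j in (-1,1)]+[C+.078*ax+.0135*EZ]:
    u,v=wproj(W,o,q); cv2.circle(im,(int(round(u)),int(round(v))),2,(0,0,255),-1)
cv2.imwrite("pics/w10.png",im)
E
```

```text
t 15.35 pos [ 0.5   -0.21   0.239] rpy [-3.133 -0.527  1.334] q [-0.805  0.21   1.216  0.475  1.981 -0.437] F [-0.485 -0.249 -0.277] w 0.0941
shift cm (start tool axes) [-4.529  0.322  7.938] turn deg [-0.177 -0.19  -0.53 ]
```

View pics/w10.png

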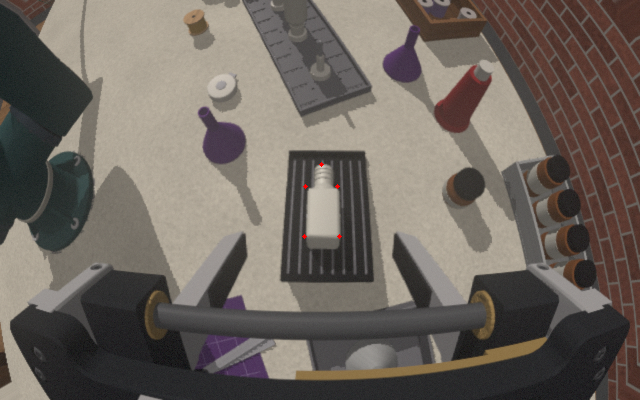

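Request:
{"name": "arm_command", "arguments": {"plan": [-2.2,0.15,4,0,0,-0.5,0,-2.3,0.15,4,0,0,0,0,0,0,4,0,0,0,0,0,0,4,0,0,0,0,0,0,0,0,0,0,0]}}

```text
time: 16.02
tool_pos: [0.5125, -0.1664, 0.0797]
ee_rot: [-3.141, -0.525, 1.354]
wrist_force: [-0.0, 0.0, 0.4]
width: 0.0941
```

```bash
python3 - <<'E'
from h import *
o=obs();W=snap("wrist");S=snap("scene")
go(TG,Rg,o)
im=W["pixels"][:,:,::-1].copy()
ax=np.array([np.cos(PSI)*.9659,np.sin(PSI)*.9659,-.2588]); ay=np.array([-np.sin(PSI),np.cos(PSI),0])
for q in [C+.021*EZ+i*.036*ax+j*.021*ay for i in (-1,1) for j in (-1,1)]+[C+.078*ax+.0135*EZ]:
    u,v=wproj(W,o,q); cv2.circle(im,(int(round(u)),int(round(v))),2,(0,0,255),-1)
cv2.imwrite("pics/w11.png",im)
crop(S,120,90,320,240,4,"pics/s11.png")
E
```

```text
t 16.02 pos [ 0.512 -0.166  0.08 ] rpy [-3.141 -0.525  1.354] q [-0.735  0.246  1.492  0.453  1.672 -0.534] F [-0.016  0.022  0.364] w 0.0941
shift cm (start tool axes) [-0.524  0.064  5.9  ] turn deg [-0.307 -0.092  0.436]
```

View pics/w11.png

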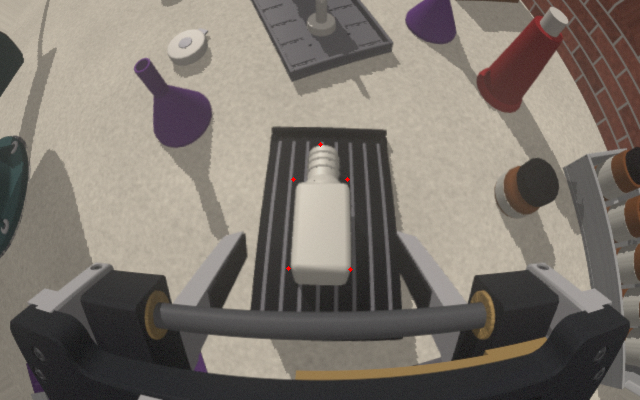

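View pics/s11.png

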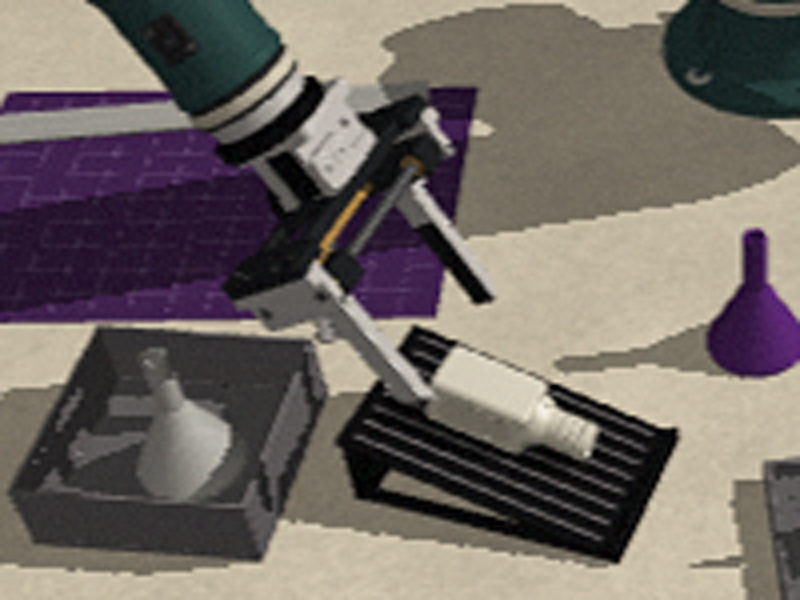

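Request:
{"name": "arm_command", "arguments": {"plan": [-0.3,0,2,0,0,0.4,0,-0.2,0.1,2,0,0,0,0,0,0,1.2,0,0,0,0,0,0,0.5,0,0,0,0,0,0,0,0,0,0,0]}}

```text
time: 16.75
tool_pos: [0.5209, -0.1471, 0.0306]
ee_rot: [3.139, -0.523, 1.345]
wrist_force: [-1.5, 0.1, 0.6]
width: 0.094
```

```bash
python3 - <<'E'
from h import *
o=obs();W=snap("wrist");S=snap("scene");T=snap("top")
go(TG,Rg,o)
crop(W,200,100,440,300,3.3,"pics/w12.png")
crop(S,120,90,320,240,4,"pics/s12.png"); crop(T,330,140,500,260,4,"pics/t12.png")
E
```

```text
t 16.75 pos [ 0.521 -0.147  0.031] rpy [ 3.139 -0.523  1.345] q [-0.702  0.276  1.56   0.461  1.563 -0.54 ] F [-1.48   0.12   0.639] w 0.094
shift cm (start tool axes) [ 0.149 -0.351  0.613] turn deg [0.123 0.029 0.014]
```

View pics/w12.png

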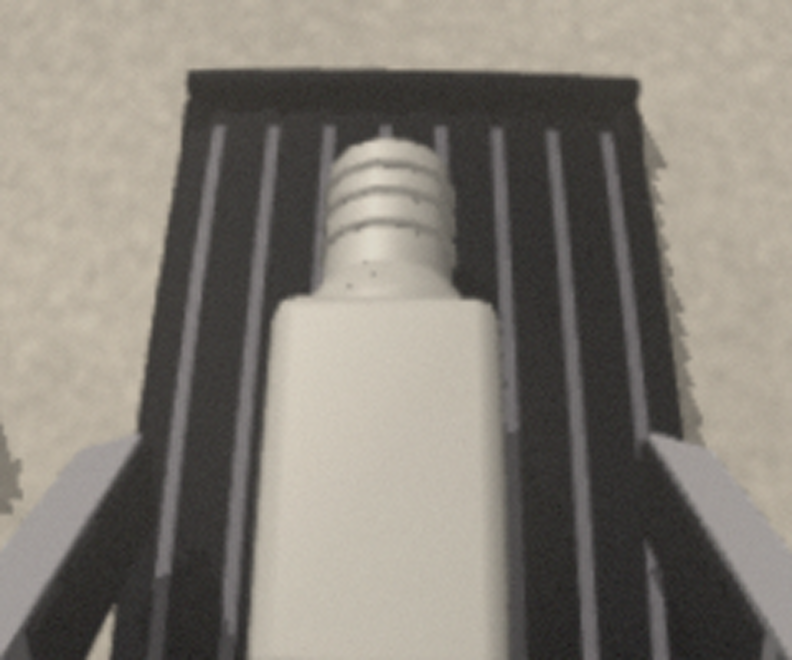

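View pics/s12.png

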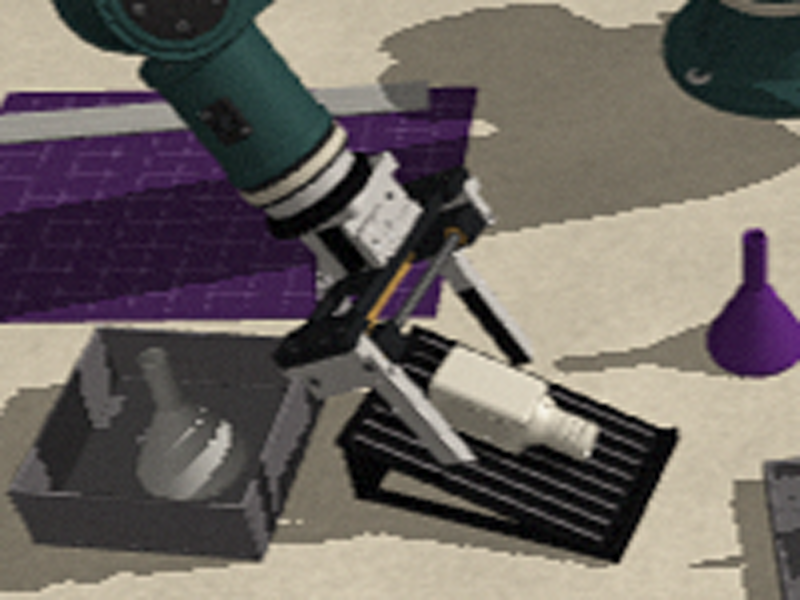

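Request:
{"name": "arm_command", "arguments": {"plan": [0.1,-0.35,0.4,0,0,0,0,0,0,0,0,0,0,0.3,0,0,0,0,0,0,0.5,0,0,0,0,0,0,0.6,0,0,0,0,0,0,0.8]}}

```text
time: 17.52
tool_pos: [0.5177, -0.1432, 0.027]
ee_rot: [3.141, -0.524, 1.345]
wrist_force: [-0.9, -0.1, 0.0]
width: 0.0573
```

Request:
{"name": "arm_command", "arguments": {"plan": [0,0,0,0,0,0,0.8,0,0,0,0,0,0,1,0,0,0,0,0,0,1]}}

```text
time: 17.9
tool_pos: [0.5178, -0.1432, 0.027]
ee_rot: [3.14, -0.524, 1.345]
wrist_force: [0.2, -0.1, 0.5]
width: 0.0418
```

```bash
python3 - <<'E'
from h import *
o=obs();W=snap("wrist");S=snap("scene")
go(TG,Rg,o); print(o["wrist_torque"])
crop(W,200,100,440,300,3.3,"pics/w13.png")
crop(S,120,90,320,240,4,"pics/s13.png")
E
```

```text
t 17.9 pos [ 0.518 -0.143  0.027] rpy [ 3.14  -0.524  1.345] q [-0.7    0.27   1.575  0.462  1.555 -0.542] F [ 0.205 -0.106  0.467] w 0.0418
shift cm (start tool axes) [0.062 0.039 0.142] turn deg [ 0.08  -0.002 -0.023]
[-0.246  0.075 -0.021]
```

View pics/w13.png

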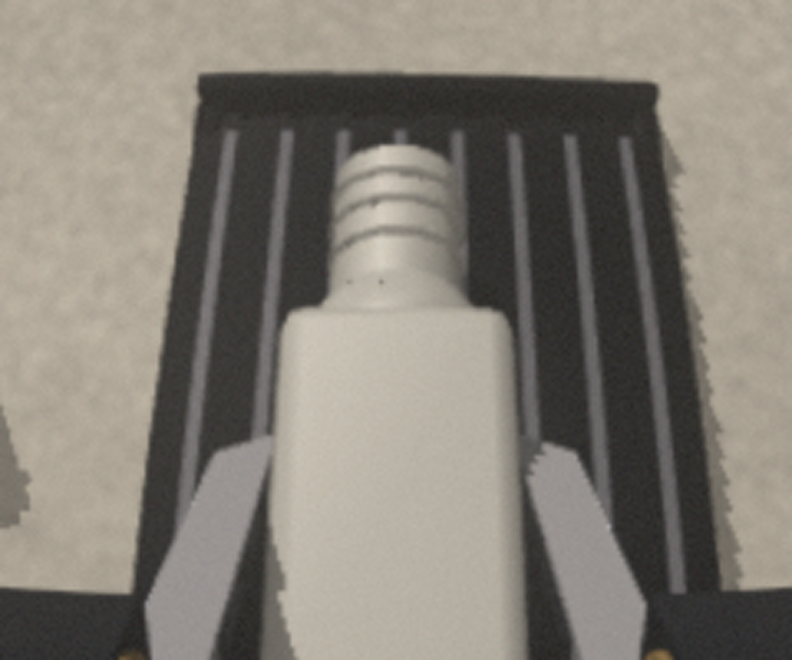

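View pics/s13.png

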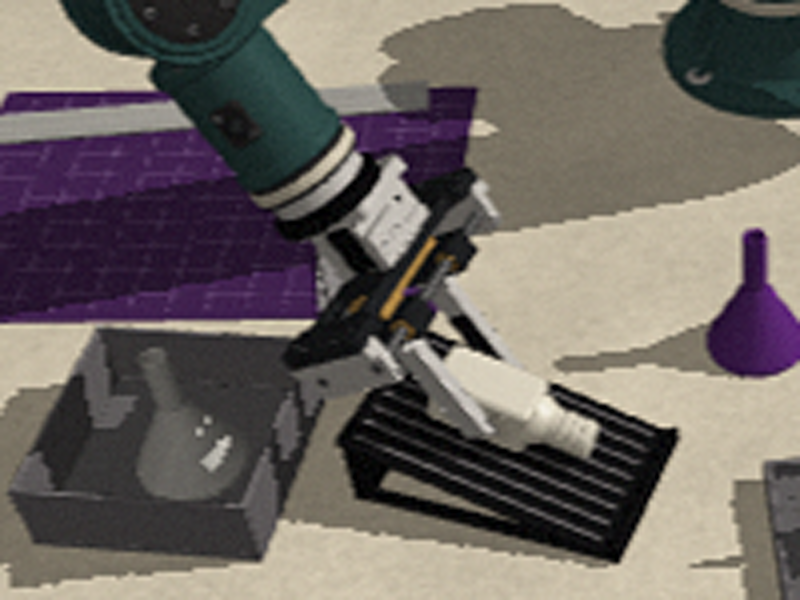

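The grip is firm at 41.8 mm. Lifting vertically.

Request:
{"name": "arm_command", "arguments": {"plan": [0,0,0,0,0,0,1,0.5,0,-0.9,0,0,0,1,1,0,-1.7,0,0,0,1,1.5,0,-2.6,0,0,0,1,1.5,0,-2.6,0,0,0,1,1.5,0,-2.6,0,0,0,1,1.5,0,-2.6,0,0,0,1,1,0,-1.7,0,0,0,1]}}

```text
time: 19.0
tool_pos: [0.518, -0.1434, 0.2]
ee_rot: [3.136, -0.522, 1.347]
wrist_force: [-0.2, 0.3, -0.6]
width: 0.042
```

```bash
python3 - <<'E'
from h import *
o=obs();W=snap("wrist");S=snap("scene")
go([.5,.0,.24],Rv,o)
crop(W,200,100,440,300,3.3,"pics/w14.png")
L=[json.loads(l) for l in open("log.jsonl")]
# full FK fit: Rz(q1) [a1,off,d1] -> Ry(q2) L2 -> Ry(q3) (a3, L3) -> roll q4 about forearm -> Ry(q5) D
from scipy.optimize import least_squares
def fk(x,q,sg):
    a1,off,d1,L2,L3,a3,D=x
    r1=R.from_euler("z",q[0]); r2=r1*R.from_euler("y",q[1]); r3=r2*R.from_euler("y",q[2]); r4=r3*R.from_euler("z",sg*q[3]); r5=r4*R.from_euler("y",q[4])
    p=r1.apply([a1,off,d1])+r2.apply([0,0,L2])+r3.apply([a3,0,L3])+r5.apply([0,0,D]); return p,r5.apply([0,0,1])
for sg in (1,-1):
    f=lambda x:np.concatenate([np.r_[fk(x,q,sg)[0]-p, .3*(fk(x,q,sg)[1]-R.from_euler("xyz",e).apply([0,0,1]))] for q,p,e in L])
    s=least_squares(f,[0,.05,.4,.4,.4,0,.25]); print(sg,s.x,np.abs(s.fun).max(),np.sqrt((s.fun**2).mean()))
E
```

```text
t 19.0 pos [ 0.518 -0.143  0.2  ] rpy [ 3.136 -0.522  1.347] q [-0.7    0.152  1.359  0.482  1.85  -0.391] F [-0.167  0.324 -0.558] w 0.042
shift cm (start tool axes) [13.77  -4.962  3.276] turn deg [  0.266 -29.905   0.024]
1 [0.    0.057 0.153 0.449 0.5   0.101 0.376] 4.708149009546858e-10 1.673058714071665e-10
-1 [ 0.054  0.073 -0.241  0.481  0.392  0.302 -0.209] 0.20436614458626176 0.057674143590678864
```

View pics/w14.png

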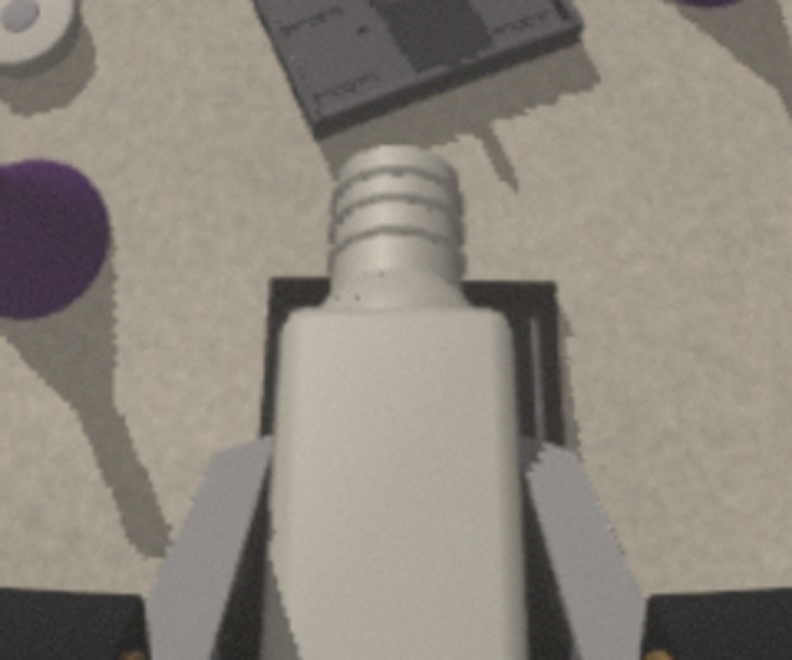

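The kinematic model fits every logged pose exactly. The bottle sits in the wrist image just as when gripped, mouth top at w14 (400,145), so it hasn't slipped. Now I'll plan the final pose and check joint ranges.

```bash
cat >> h.py <<'E'
from scipy.optimize import least_squares
X=np.array([0,.0567,.153,.449,.5,.101,.376])
def fkR(x,q):
    a1,off,d1,L2,L3,a3,D,c6,s6=x
    r1=R.from_euler("z",q[0]); r2=r1*R.from_euler("y",q[1]); r3=r2*R.from_euler("y",q[2]); r4=r3*R.from_euler("z",q[3]); r5=r4*R.from_euler("y",q[4]); r6=r5*R.from_euler("z",s6*q[5]+c6)
    return r1.apply([a1,off,d1])+r2.apply([0,0,L2])+r3.apply([a3,0,L3])+r5.apply([0,0,D]), r6
def fitfk():
    L=[json.loads(l) for l in open("log.jsonl")]; best=None
    for s6 in (1,-1):
        for c in (0,1.57,3.14,-1.57):
            f=lambda y:np.concatenate([np.r_[fkR(np.r_[y,s6],q)[0]-p,.3*(fkR(np.r_[y,s6],q)[1].inv()*R.from_euler("xyz",e)).as_rotvec()] for q,p,e in L])
            s=least_squares(f,np.r_[X,c])
            if best is None or s.cost<best[0]: best=(s.cost,np.r_[s.x,s6])
    return best
LO=np.array([-3.1,-.76,.27,-1.08,.17,-2.57]);HI=np.array([3.1,2.03,2.55,4.22,2.65,2.57])
def ik(x,p,r,q0):
    f=lambda q:np.r_[fkR(x,q)[0]-p,.3*(fkR(x,q)[1].inv()*r).as_rotvec()]
    s=least_squares(f,np.clip(q0,LO+.01,HI-.01),bounds=(LO,HI)); return s.x,np.abs(s.fun).max()
# bottle in tool
TCPg=np.array([.5178,-.1432,.027]); Rgr=R.from_euler("xyz",[3.1405,-.524,1.345])
bc=Rgr.inv().apply(C-TCPg); bc[1]=0; bx=np.array([np.sin(np.pi/4),0,np.cos(np.pi/4)]); bm=bc+.078*bx
PHI=.1
fw=np.array([np.cos(PHI),np.sin(PHI),0]);dn=np.array([0,0,-1.])
tz=(dn+fw)/np.sqrt(2);tx=(dn-fw)/np.sqrt(2);Rf=R.from_matrix(np.c_[tx,np.cross(tz,tx),tz])
PEG=np.array([.573,.107])
def tcp_for_mouth(m,r=None): return np.array(m)-(r or Rf).apply(bm)
E
python3 - <<'E'
from h import *
np.set_printoptions(precision=4,suppress=True)
c,x=fitfk(); print(c,x); np.save("fk.npy",x)
print("bc",bc,"bm",bm)
q=obs()["joint_positions"]
Rup=R.from_euler("xyz",[np.pi,0,PHI+np.pi])
for nm,p,r in [("untilt",[.518,-.143,.28],Rv),("yawed",[.518,-.05,.28],Rup),("tilted",tcp_for_mouth([*PEG,.16]),Rf),("above",tcp_for_mouth([*PEG,.11]),Rf),("final",tcp_for_mouth([*PEG,.017]),Rf)]:
    q,e=ik(x,p,r,q); print(nm,p,q,e)
E
```

```text
5.6937769120118715e-31 [-0.      0.0566  0.1526  0.449   0.4998  0.1007  0.3762  1.5708  1.    ]
bc [-0.0022  0.     -0.0368] bm [0.0529 0.     0.0184]
untilt [0.518, -0.143, 0.28] [-0.3749  0.0614  1.2015  0.      1.8787 -0.1491] 4.3716959485385497e-13
yawed [0.518, -0.05, 0.28] [-0.2052  0.0232  1.2412 -0.      1.8772 -1.876 ] 1.7133886184850233e-09
tilted [0.5973 0.1094 0.2104] [ 0.0783 -0.3714  1.9299  0.0214  0.798  -1.6011] 2.2490303494548947e-09
above [0.5973 0.1094 0.1604] [ 0.0783 -0.3392  2.0089  0.0242  0.6867 -1.6048] 3.568852183829379e-10
final [0.5973 0.1094 0.0674] [ 0.0783 -0.2309  2.1294  0.0347  0.458  -1.6172] 3.0274867469752554e-10
```

Request:
{"name": "arm_command", "arguments": {"plan": [1.3,0,-2.3,0,-10,0,1,0.9,0,-2.5,0,-10,0,1,0.5,0,-2.6,0,-10,0,1,0,0,0,0,0,-8,1,0,0,0,0,0,-10,1,0,0,0,0,0,-10,1,0,0,0,0,0,-10,1,0,0,0,0,0,-10,1]}}

```text
time: 20.1
tool_pos: [0.517, -0.1427, 0.2747]
ee_rot: [-3.141, -0.002, 2.188]
wrist_force: [0.8, 0.5, -0.3]
width: 0.0416
```

Request:
{"name": "arm_command", "arguments": {"plan": [0,0,0,0,0,-10,1,0,0,0,0,0,-10,1,0,0,0,0,0,-10,1,0,0,0,0,0,-10,1,0,0,0,0,0,-10,1,0,0,0,0,0,-10,1,0,0,0,0,0,0,1]}}

```text
time: 20.98
tool_pos: [0.5171, -0.1428, 0.2749]
ee_rot: [3.141, -0.001, -3.056]
wrist_force: [0.1, 0.5, -0.2]
width: 0.0417
```

```bash
python3 - <<'E'
from h import *
o=obs();W=snap("wrist")
go([.518,-.05,.28],R.from_euler("xyz",[np.pi,0,PHI+np.pi]),o)
cv2.imwrite("pics/w15.png",W["pixels"][:,:,::-1])
E
```

```text
t 20.98 pos [ 0.517 -0.143  0.275] rpy [ 3.141 -0.001 -3.056] q [-0.375  0.06   1.214  0.     1.87  -2.031] F [ 0.122  0.469 -0.212] w 0.0417
shift cm (start tool axes) [-0.881  9.239 -0.503] turn deg [ 0.062 -0.08  -0.839]
```

View pics/w15.png

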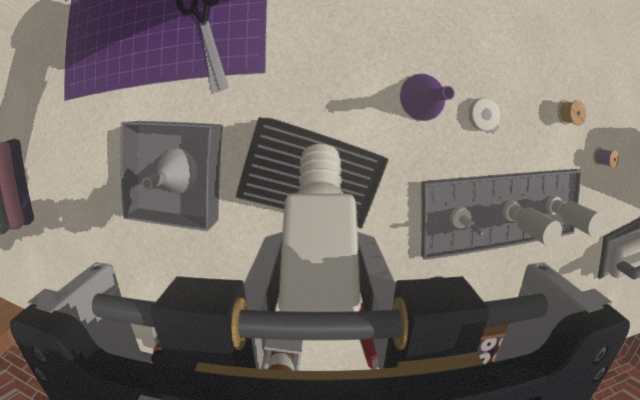

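Request:
{"name": "arm_command", "arguments": {"plan": [0,2,0,0,-5,-0.8,1,0,3.5,0,0,-8,0,1,0,3.5,0,0,-8,0,1,0,3.5,0,0,-8,0,1,0,3.5,0,0,-8,0,1,0,3.5,0,0,-8,0,1,0,2,0,0,0,0,1,0,0,0,0,0,0,1]}}

```text
time: 22.02
tool_pos: [0.495, 0.0725, 0.2754]
ee_rot: [3.141, 0.786, -3.038]
wrist_force: [0.1, -0.7, 0.2]
width: 0.0419
```

```bash
python3 - <<'E'
from h import *
o=obs();W=snap("wrist");S=snap("scene");T=snap("top")
go(tcp_for_mouth([*PEG,.2]),Rf,o)
p0,r0=pose(o);print("mouth est",p0+r0.apply(bm))
cv2.imwrite("pics/w16.png",W["pixels"][:,:,::-1]);crop(S,250,60,450,260,3,"pics/s16.png");crop(T,230,110,400,260,4,"pics/t16.png")
E
```

```text
t 22.02 pos [0.495 0.073 0.275] rpy [ 3.141  0.786 -3.038] q [-0.051 -0.675  1.972  0.125  1.068 -1.741] F [ 0.137 -0.654  0.247] w 0.0419
shift cm (start tool axes) [-5.695  2.611  9.231] turn deg [0.159 0.025 0.133]
mouth est [0.471 0.07  0.225]
```

View pics/w16.png

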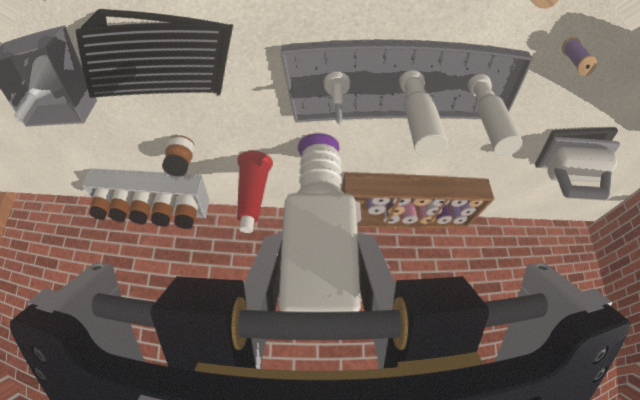

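View pics/s16.png

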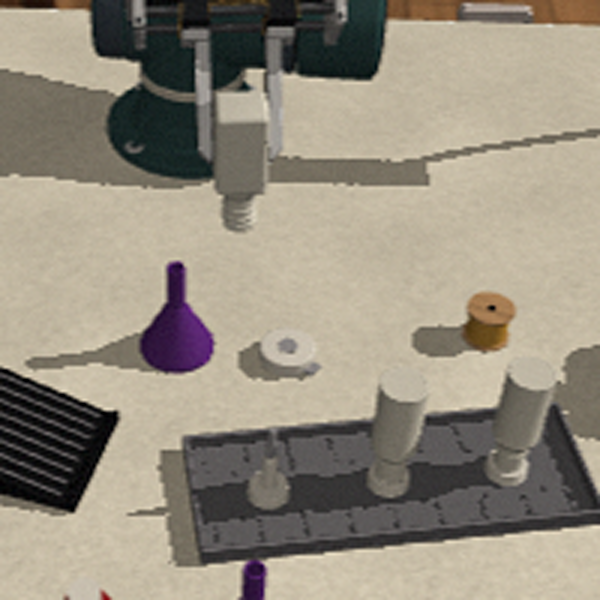

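View pics/t16.png

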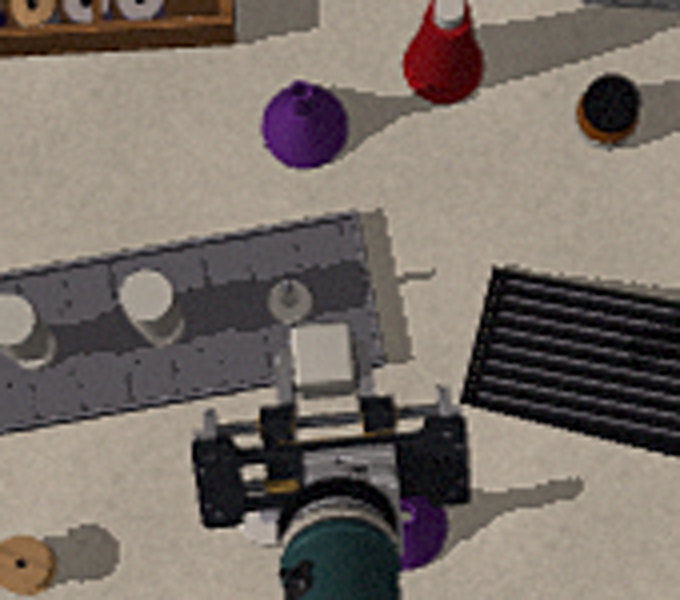

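The bottle hangs mouth down in the jaws and the free peg stands at top (302,182). I'll measure the peg tip, the mouth and the bottle's tilt more finely.

```bash
python3 - <<'E'
from h import *
import pickle
o=obs();W=snap("wrist");S=snap("scene");T=snap("top");pickle.dump((o,W,S,T),open("st3.pkl","wb"))
crop(S,310,80,390,240,5,"pics/sa.png");crop(T,285,165,325,215,14,"pics/ta.png")
E
cd pics; python3 -c "
import cv2,numpy as np
a=cv2.imread('sa.png');b=cv2.imread('ta.png');h=800
a=cv2.resize(a,(300,600));b=cv2.resize(b,(480,600));cv2.imwrite('sta.png',np.hstack([a,b]))"
```

```text
(no output)
```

View pics/sta.png

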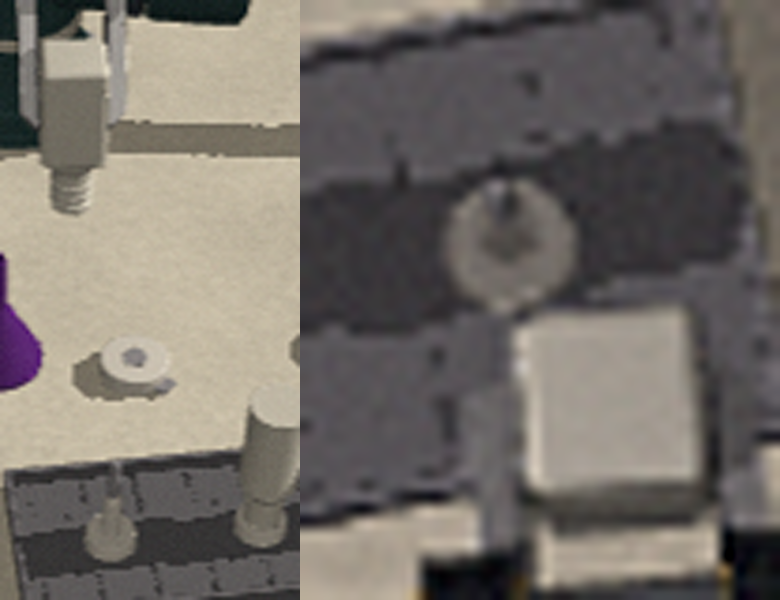

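```bash
python3 - <<'E'
from h import *
import pickle
o,W,S,T=pickle.load(open("st3.pkl","rb"))
np.set_printoptions(precision=4,suppress=True)
tt,ts=(301.3,180.2),(340.3,202.8)
print("tip",tri([ray(T,*tt),ray(S,*ts)]),onz(T,*tt,.09),onz(S,*ts,.09))
print("foot",onz(T,302.0,184.5,.017),onz(S,339.2,223.1,.017))
p0,r0=pose(o); m=p0+r0.apply(bm); base=m-r0.apply(bx)*.114
print("model mouth",m,"base",base,"axis",r0.apply(bx))
print("top base meas",onz(T,310.3,197.8,base[2]),"model px",proj(T,base))
print("scene mouth px model",proj(S,m),"meas 328.8,134.5", onz(S,328.8,134.5,m[2]))
# scene body edges : tilt in the image
print("scene base px model",proj(S,base))
for w in ("tip","peg"): pass
print("wrist peg model",wproj(W,o,[*PEG,.09]),wproj(W,o,[*PEG,.017]))
crop(W,300,50,380,140,6,"pics/wpeg.png"); crop(W,260,120,380,260,5,"pics/wbot.png")
print("mouth wrist",wproj(W,o,m),"base",wproj(W,o,base))
E
```

```text
tip (array([0.5733, 0.1073, 0.0898]), [np.float64(0.00025349673054111726), np.float64(0.00025349673054111954)]) [0.5733 0.107  0.09  ] [0.5735 0.1076 0.09  ]
foot [0.5743 0.108  0.017 ] [0.5807 0.108  0.017 ]
model mouth [0.4722 0.068  0.2263] base [0.4721 0.068  0.3403] axis [ 0.0012 -0.0004 -1.    ]
top base meas [0.47   0.07   0.3403] model px (np.float64(311.05512089376293), np.float64(197.05740525525385))
scene mouth px model (np.float64(327.66822953645396), np.float64(135.20357595348912)) meas 328.8,134.5 [0.4693 0.0707 0.2263]
scene base px model (np.float64(328.80578541339787), np.float64(95.71276373442302))
wrist peg model (np.float64(341.8511644918236), np.float64(119.77997872959129)) (np.float64(339.39781083745686), np.float64(83.85670833004279))
mouth wrist (np.float64(318.5039362336717), np.float64(151.90295364800812)) base (np.float64(318.2736199832649), np.float64(314.84559416271185))
```

View pics/wpeg.png

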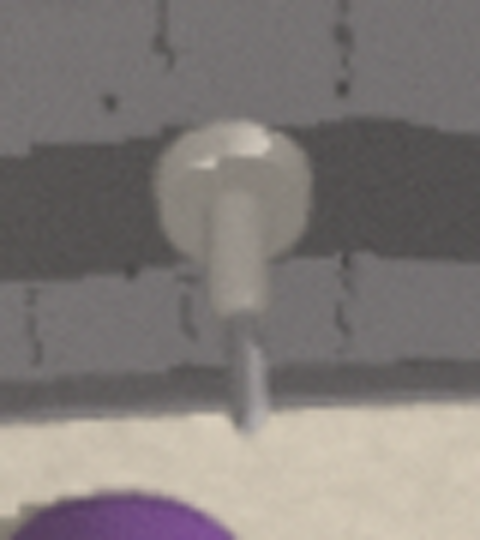

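View pics/wbot.png

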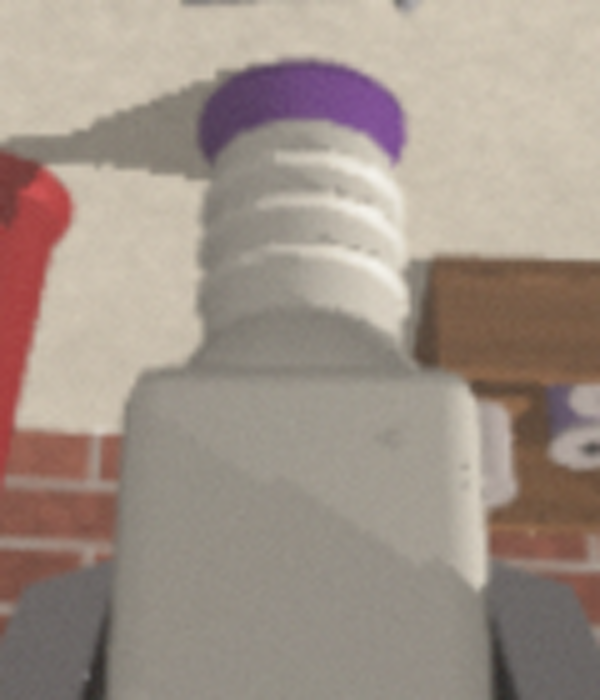

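```bash
cat >> h.py <<'E'
MO=np.array([-.0025,.0023,0])  # measured mouth minus model
PEG=np.array([.5733,.1073])
def mouth(o): p0,r0=pose(o); return p0+r0.apply(bm)+MO
def dm(target,o=None):
    o=o or obs(); p0,r0=pose(o); m=mouth(o); print("t",o["time"],"mouth",m,"axis",r0.apply(bx),"q",o["joint_positions"],"F",o["wrist_force"],"w",o["width"])
    print("shift cm",r0.inv().apply(np.array(target)-m)*100,"turn",np.degrees((r0.inv()*Rf).as_rotvec()))
    print("down 1cm in tool",r0.inv().apply([0,0,-1]))
E
python3 - <<'E'
from h import *
np.set_printoptions(precision=4,suppress=True)
dm([*PEG,.12])
E
```

```text
t 22.325 mouth [0.4699 0.0698 0.226 ] axis [ 0.0007 -0.0006 -1.    ] q [-0.056  -0.672   1.9688  0.1247  1.0681 -1.7419] F [-0.1575  0.2152 -1.2061] w 0.04187148584059102
shift cm [-0.0402  2.7143 15.0334] turn [-0.0525  0.0353  0.0022]
down 1cm in tool [0.7075 0.0007 0.7067]
```

Request:
{"name": "arm_command", "arguments": {"plan": [0,0.4,2,0,0,0,1,0,0.6,3,0,0,0,1,0,0.6,3,0,0,0,1,0,0.6,3,0,0,0,1,0,0.5,2.5,0,0,0,1,0,0,1.5,0,0,0,1,0,0,0,0,0,0,1]}}

```text
time: 23.2
tool_pos: [0.599, 0.1077, 0.1685]
ee_rot: [-3.14, 0.783, -3.04]
wrist_force: [-0.2, 0.2, -0.6]
width: 0.0416
```

```bash
python3 - <<'E'
from h import *
import pickle
np.set_printoptions(precision=4,suppress=True)
o=obs();W=snap("wrist");S=snap("scene");T=snap("top");pickle.dump((o,W,S,T),open("st4.pkl","wb"))
dm([*PEG,.105],o); p0,r0=pose(o); m=mouth(o); print(proj(S,m),proj(S,m+[0,0,.114]),proj(T,m+[0,0,.114]),proj(S,[*PEG,.09]),wproj(W,o,[*PEG,.09]),wproj(W,o,m))
a=cv2.resize(S["pixels"][120:240,300:390,::-1],(450,600),interpolation=2);b=cv2.resize(T["pixels"][150:210,285:320,::-1],(350,600),interpolation=2);cv2.imwrite("pics/st4.png",np.hstack([a,b]))
crop(W,240,100,400,240,5,"pics/w17.png")
E
```

```text
t 23.2 mouth [0.5721 0.1075 0.1182] axis [-0.0019 -0.001  -1.    ] q [ 0.0733 -0.3411  1.9925  0.0285  0.7072 -1.6121] F [-0.1823  0.1586 -0.642 ] w 0.04159769759619425
shift cm [ 0.8456 -0.0353  1.0143] turn [-0.018  -0.1162  0.0449]
down 1cm in tool [0.7057 0.0008 0.7085]
(np.float64(340.808070900434), np.float64(194.87508486117926)) (np.float64(343.0602656913841), np.float64(161.04870583383587)) (np.float64(298.9605632493769), np.float64(170.36606896651645)) (np.float64(340.20109202691776), np.float64(202.7479059510218)) (np.float64(321.39688338750204), np.float64(123.01709225381775)) (np.float64(322.0444223329134), np.float64(149.9278816578059))
```

View pics/st4.png

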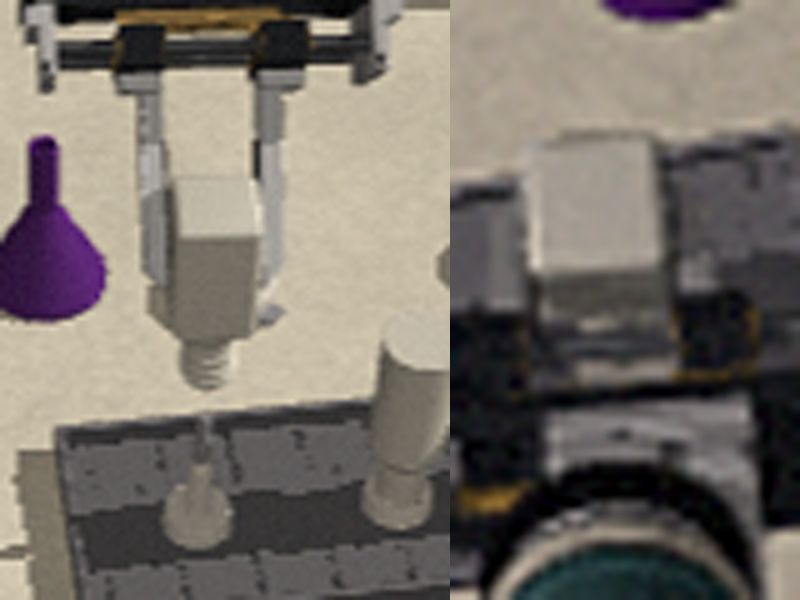

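View pics/w17.png

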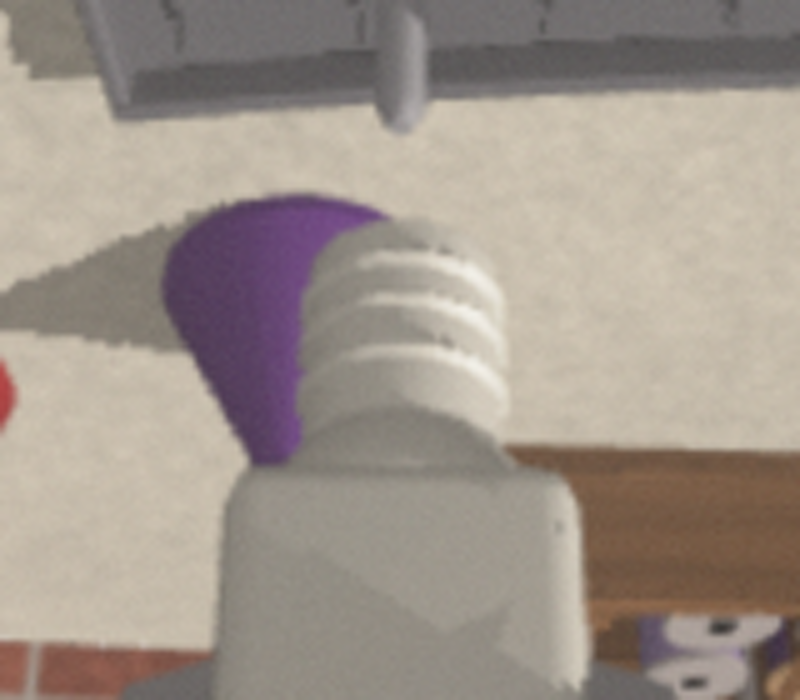

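Both views put the mouth within about 1 mm of the peg axis. Descending in small steps while watching the force.

Request:
{"name": "arm_command", "arguments": {"plan": [0.6,0,0.8,0,0,0,1,0.7,0,0.7,0,0,0,1,0.7,0,0.7,0,0,0,1,0.7,0,0.7,0,0,0,1,0,0,0,0,0,0,1]}}

```text
time: 23.98
tool_pos: [0.5995, 0.1086, 0.1283]
ee_rot: [-3.141, 0.783, -3.039]
wrist_force: [-0.2, 0.6, -0.5]
width: 0.0421
```

```bash
python3 - <<'E'
from h import *
np.set_printoptions(precision=4,suppress=True)
o=obs();W=snap("wrist");S=snap("scene");T=snap("top")
dm([*PEG,.03],o); print(o["wrist_torque"]); p0,r0=pose(o); m=mouth(o); print(proj(S,m),proj(S,m+[0,0,.114]),proj(T,m+[0,0,.114]))
a=cv2.resize(S["pixels"][120:240,300:390,::-1],(450,600),interpolation=2);b=cv2.resize(T["pixels"][150:210,285:320,::-1],(350,600),interpolation=2);cv2.imwrite("pics/st5.png",np.hstack([a,b]))
E
```

```text
t 23.975 mouth [0.5726 0.1083 0.0779] axis [-0.0021 -0.0009 -1.    ] q [ 0.0747 -0.3033  2.0491  0.0319  0.613  -1.6163] F [-0.2309  0.6049 -0.4968] w 0.04205642584954882
shift cm [ 3.3392 -0.1076  3.441 ] turn [ 0.0302 -0.1253  0.0867]
down 1cm in tool [0.7056 0.0007 0.7087]
[-0.0195  0.3922  0.0487]
(np.float64(340.4025073946079), np.float64(205.69354578622642)) (np.float64(342.5536095907156), np.float64(173.7869672253799)) (np.float64(299.35809530291965), np.float64(173.2837505847909))
```

View pics/st5.png

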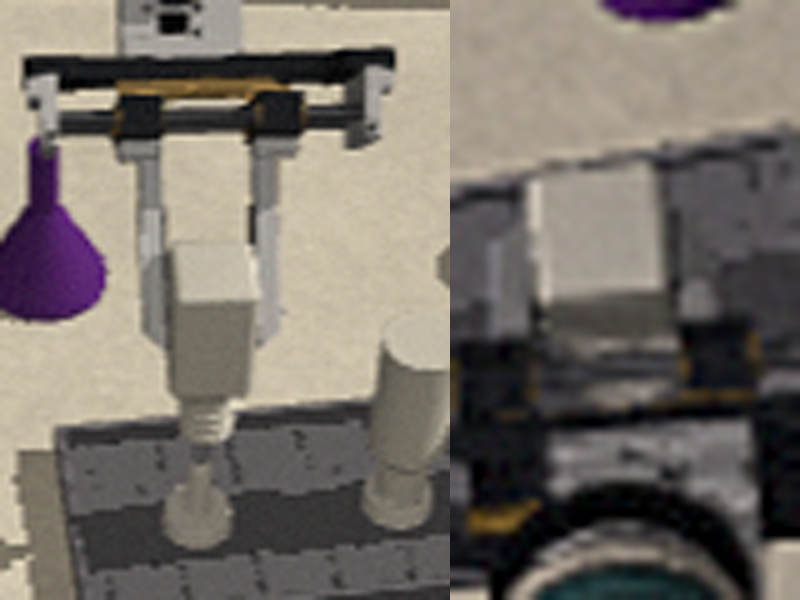

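```bash
python3 - <<'E'
from h import *
np.set_printoptions(precision=4,suppress=True)
o=obs(); p0,r0=pose(o); S=snap("scene")
pu=tri([ray(S,308.5,148.5),ray(snap("top"),330.8,238.5)])
print("purple stem top from first views",onz(S,308.5,148.5,.105), pu)
fin=p0+[0,0,.017-mouth(o)[2]]
for x in (.0375,-.0375):
  for y in (.0885,-.0885):
    for z in (-.119,-.17): print((x,y,z),fin+r0.apply([x,y,z]))
E
```

```text
purple stem top from first views [0.3835 0.0122 0.105 ] (array([0.383 , 0.0117, 0.1045]), [np.float64(0.00045694744125585225), np.float64(0.0004569474412558437)])
(0.0375, 0.0885, -0.119) [0.4815 0.1855 0.1248]
(0.0375, 0.0885, -0.17) [0.4456 0.1819 0.1608]
(0.0375, -0.0885, -0.119) [0.4994 0.0094 0.125 ]
(0.0375, -0.0885, -0.17) [0.4635 0.0058 0.161 ]
(-0.0375, 0.0885, -0.119) [0.5342 0.1909 0.178 ]
(-0.0375, 0.0885, -0.17) [0.4983 0.1873 0.214 ]
(-0.0375, -0.0885, -0.119) [0.5521 0.0148 0.1781]
(-0.0375, -0.0885, -0.17) [0.5162 0.0112 0.2141]
```

All clear of the purple funnel and the round bottles. Continuing down.

Request:
{"name": "arm_command", "arguments": {"plan": [0.7,-0.1,0.75,0,0,0,1,0.7,0,0.7,0,0,0,1,0.6,0,0.6,0,0,0,1,0.5,0,0.5,0,0,0,1,0.4,0,0.4,0,0,0,1,0,0,0,0,0,0,1]}}

```text
time: 24.98
tool_pos: [0.6005, 0.1075, 0.0883]
ee_rot: [-3.14, 0.785, -3.039]
wrist_force: [-0.1, 0.2, 0.2]
width: 0.0416
```

```bash
python3 - <<'E'
from h import *
np.set_printoptions(precision=4,suppress=True)
o=obs();W=snap("wrist");S=snap("scene");T=snap("top")
dm([*PEG,.017],o); print(o["wrist_torque"]); p0,r0=pose(o); m=mouth(o); print(proj(S,m),proj(S,m+[0,0,.114]),proj(T,m+[0,0,.114]))
a=cv2.resize(S["pixels"][120:240,300:390,::-1],(450,600),interpolation=2);b=cv2.resize(T["pixels"][150:210,285:320,::-1],(350,600),interpolation=2);cv2.imwrite("pics/st6.png",np.hstack([a,b]))
E
```

```text
t 24.975 mouth [0.5738 0.1073 0.0379] axis [-0.0002 -0.0008 -1.    ] q [ 0.0716 -0.2538  2.1     0.0418  0.5108 -1.6289] F [-0.0961  0.2328  0.1688] w 0.041590897261610145
shift cm [1.5058 0.004  1.4429] turn [ 0.0217 -0.0173  0.0855]
down 1cm in tool [0.7069 0.0008 0.7073]
[-0.0202  0.3863  0.0206]
(np.float64(339.3294612722842), np.float64(216.0786078999441)) (np.float64(341.3311696002466), np.float64(185.93149245460424)) (np.float64(300.31843068309905), np.float64(175.82822063723867))
```

View pics/st6.png

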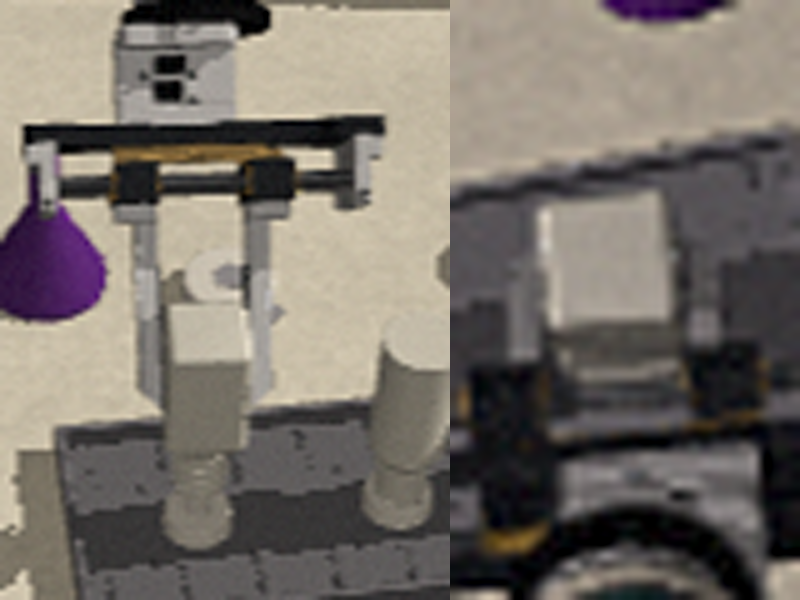

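Request:
{"name": "arm_command", "arguments": {"plan": [0.5,0,0.5,0,0,0,1,0.4,0,0.4,0,0,0,1,0.3,0,0.3,0,0,0,1,0.1,0,0.1,0,0,0,1,0,0,0,0,0,0,1]}}

```text
time: 25.75
tool_pos: [0.6009, 0.1076, 0.0706]
ee_rot: [-3.14, 0.786, -3.039]
wrist_force: [-0.5, 0.1, -1.0]
width: 0.0422
```

```bash
python3 - <<'E'
from h import *
np.set_printoptions(precision=4,suppress=True)
dm([*PEG,.017])
E
```

```text
t 25.75 mouth [0.5741 0.1074 0.0201] axis [ 0.0007 -0.0007 -1.    ] q [ 0.0716 -0.2278  2.1203  0.0458  0.4636 -1.6334] F [-0.5034  0.0966 -1.0158] w 0.04216730987859293
shift cm [0.2792 0.0031 0.1634] turn [0.022  0.0386 0.0866]
down 1cm in tool [0.7076 0.0008 0.7066]
```

Request:
{"name": "arm_command", "arguments": {"plan": [0.15,0,0.1,0,0,0,1,0,0,0,0,0,0,1]}}

```text
time: 26.0
tool_pos: [0.6005, 0.1075, 0.0689]
ee_rot: [-3.14, 0.786, -3.039]
wrist_force: [-0.0, -0.4, -0.3]
width: 0.0417
```

Request:
{"name": "arm_command", "arguments": {"plan": [0.15,0,0.1,0,0,0,1,0,0,0,0,0,0,1]}}

```text
time: 26.25
tool_pos: [0.6, 0.1075, 0.067]
ee_rot: [-3.14, 0.786, -3.039]
wrist_force: [-0.2, 0.1, -0.7]
width: 0.0423
```

Request:
{"name": "arm_command", "arguments": {"plan": [0.1,0,0.1,0,0,0,1,0,0,0,0,0,0,1]}}

```text
time: 26.5
tool_pos: [0.6001, 0.1075, 0.0656]
ee_rot: [-3.14, 0.786, -3.04]
wrist_force: [0.6, 0.3, 0.3]
width: 0.0416
```

Request:
{"name": "arm_command", "arguments": {"plan": [0.1,0,0.1,0,0,0,1,0,0,0,0,0,0,1]}}

```text
time: 26.75
tool_pos: [0.6005, 0.1075, 0.0648]
ee_rot: [-3.14, 0.787, -3.039]
wrist_force: [-0.1, -0.2, 0.2]
width: 0.0421
```

```bash
python3 - <<'E'
from h import *
np.set_printoptions(precision=4,suppress=True)
o=obs();S=snap("scene");dm([*PEG,.017],o); crop(S,305,150,375,240,7,"pics/s18.png")
E
```

```text
t 26.75 mouth [0.5738 0.1073 0.0143] axis [ 0.0018 -0.0007 -1.    ] q [ 0.0715 -0.2202  2.1282  0.0475  0.4471 -1.6353] F [-0.0827 -0.1816  0.1973] w 0.04207707192489077
shift cm [-0.1557  0.0049 -0.2263] turn [0.0201 0.0972 0.0885]
down 1cm in tool [0.7083 0.0008 0.7059]
```

View pics/s18.png

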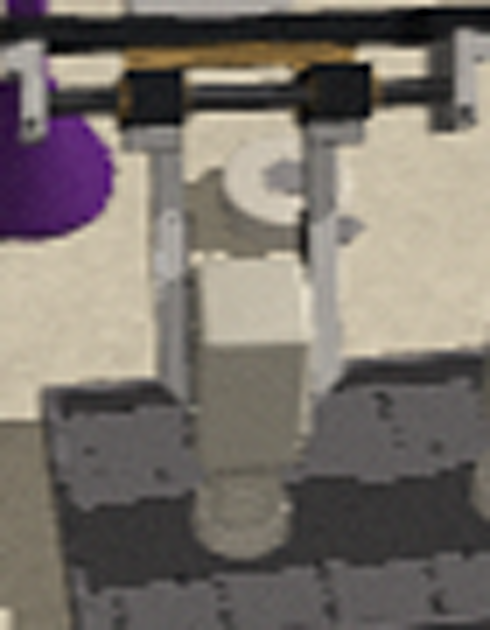

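Request:
{"name": "arm_command", "arguments": {"plan": [0.1,0,0.1,0,0,0,1,0,0,0,0,0,0,1]}}

```text
time: 27.05
tool_pos: [0.6013, 0.1076, 0.0648]
ee_rot: [-3.14, 0.79, -3.039]
wrist_force: [-0.9, 0.3, 4.4]
width: 0.0415
```

Request:
{"name": "arm_command", "arguments": {"plan": [0.1,0,0.1,0,0,0,1,0,0,0,0,0,0,1]}}

```text
time: 27.3
tool_pos: [0.6022, 0.1077, 0.0648]
ee_rot: [-3.14, 0.792, -3.039]
wrist_force: [-3.0, 0.8, 7.3]
width: 0.0417
```

Contact at 7 N with the mouth at foot height. I'll relieve the push and then open.

Request:
{"name": "arm_command", "arguments": {"plan": [-0.1,0,-0.1,0,0,0,1,-0.05,0,-0.05,0,0,0,1,0,0,0,0,0,0,1]}}

```text
time: 27.68
tool_pos: [0.6009, 0.1075, 0.0647]
ee_rot: [-3.14, 0.788, -3.039]
wrist_force: [1.1, -0.2, 4.6]
width: 0.042
```

```bash
python3 - <<'E'
from h import *
np.set_printoptions(precision=4,suppress=True)
o=obs();S=snap("scene");T=snap("top");dm([*PEG,.014],o); 
a=cv2.resize(S["pixels"][150:240,305:375,::-1],(467,600),interpolation=2);b=cv2.resize(T["pixels"][155:215,285:320,::-1],(330,600),interpolation=2);cv2.imwrite("pics/st7.png",np.hstack([a,b]))
E
```

```text
t 27.675 mouth [0.5743 0.1073 0.0142] axis [ 0.003  -0.0006 -1.    ] q [ 0.0715 -0.2192  2.1285  0.0477  0.4447 -1.6355] F [ 1.0611 -0.2211  4.597 ] w 0.042032449401165
shift cm [ 0.0838  0.0073 -0.0583] turn [0.0171 0.1692 0.0883]
down 1cm in tool [0.7092 0.0009 0.705 ]
```

View pics/st7.png

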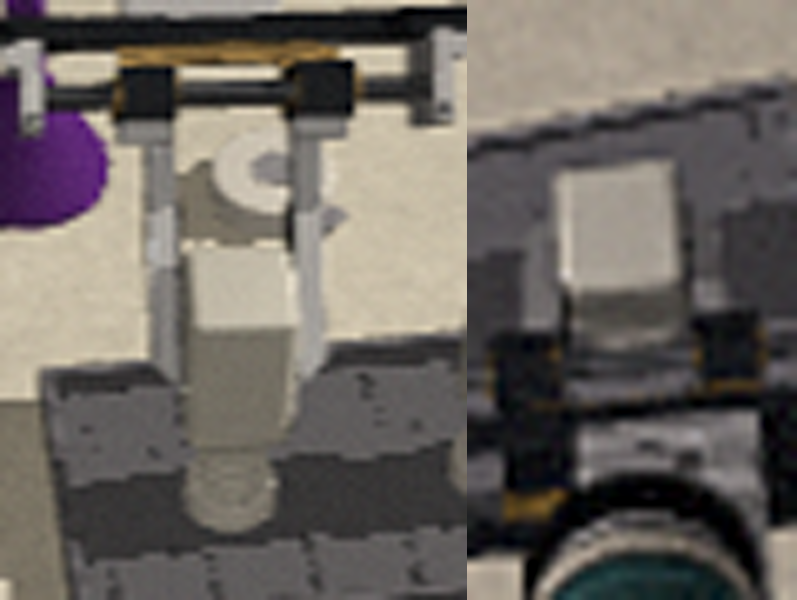

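The bottle is upright with its mouth on the foot. Opening the jaws.

Request:
{"name": "arm_command", "arguments": {"plan": [0,0,0,0,0,0,0.5,0,0,0,0,0,0,0.45,0,0,0,0,0,0,0.3,0,0,0,0,0,0,0.1,0,0,0,0,0,0,0,0,0,0,0,0,0,0]}}

```text
time: 28.52
tool_pos: [0.6002, 0.1075, 0.0636]
ee_rot: [-3.14, 0.786, -3.039]
wrist_force: [0.0, -0.4, -0.7]
width: 0.0881
```

```bash
python3 - <<'E'
from h import *
np.set_printoptions(precision=4,suppress=True)
o=obs();S=snap("scene");T=snap("top");W=snap("wrist");dm([*PEG,.014],o); 
a=cv2.resize(S["pixels"][150:240,305:375,::-1],(467,600),interpolation=2);b=cv2.resize(T["pixels"][155:215,285:320,::-1],(330,600),interpolation=2);cv2.imwrite("pics/st8.png",np.hstack([a,b]))
cv2.imwrite("pics/w19.png",W["pixels"][:,:,::-1])
E
```

```text
t 28.525 mouth [0.5734 0.1073 0.0132] axis [ 0.0008 -0.0007 -1.    ] q [ 0.0715 -0.219   2.1293  0.0477  0.4458 -1.6355] F [ 0.0373 -0.3885 -0.7254] w 0.08805530295334217
shift cm [-0.0462  0.0035 -0.066 ] turn [0.0219 0.044  0.0882]
down 1cm in tool [0.7076 0.0008 0.7066]
```

View pics/st8.png

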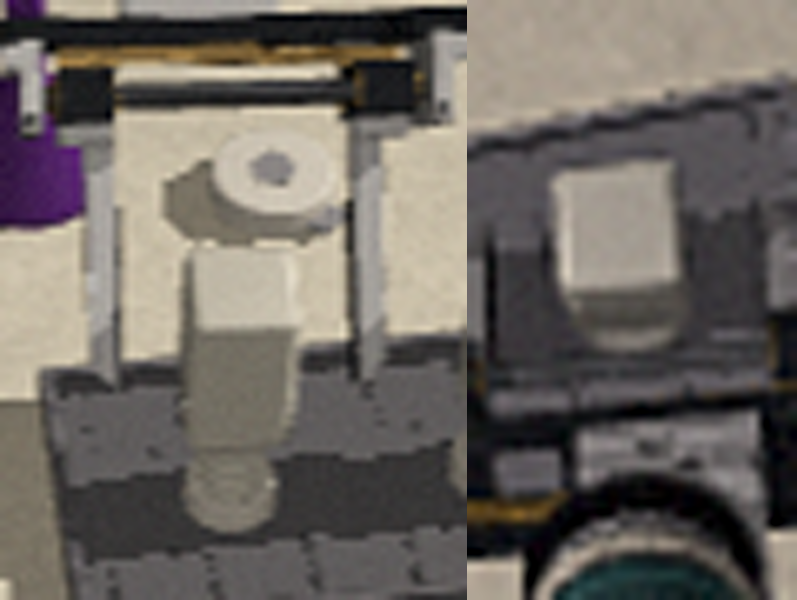

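View pics/w19.png

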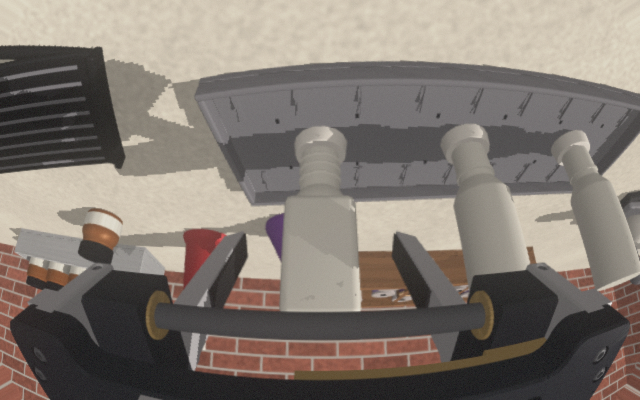

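The bottle stands alone on the peg's foot, w19 (320,145). Backing straight out along the fingers.

Request:
{"name": "arm_command", "arguments": {"plan": [0,0,-1,0,0,0,0,0,0,-2,0,0,0,0,0,0,-3,0,0,0,0,0,0,-3,0,0,0,0,0,0,-2.5,0,0,0,0,0,0,-1,0,0,0,0,0,0,0,0,0,0,0,0,0,0,0,0,0,0]}}

```text
time: 29.68
tool_pos: [0.512, 0.0986, 0.1509]
ee_rot: [-3.141, 0.785, -3.04]
wrist_force: [0.1, 0.1, 0.1]
width: 0.0941
```

```bash
python3 - <<'E'
from h import *
np.set_printoptions(precision=4,suppress=True)
o=obs();S=snap("scene");T=snap("top");dm([*PEG,.014],o); 
cv2.imwrite("pics/s20.png",S["pixels"][:,:,::-1])
a=cv2.resize(S["pixels"][150:240,305:375,::-1],(467,600),interpolation=2);b=cv2.resize(T["pixels"][155:215,285:320,::-1],(330,600),interpolation=2);cv2.imwrite("pics/st9.png",np.hstack([a,b]))
print(proj(S,[*PEG,.131]),proj(T,[*PEG,.131]),proj(S,[*PEG,.017]))
E
```

```text
t 29.675 mouth [0.4852 0.0984 0.1005] axis [-0.0006 -0.0008 -1.    ] q [ 0.0613 -0.5803  2.1717  0.04    0.7663 -1.6285] F [0.0503 0.085  0.1073] w 0.09413949273618903
shift cm [-0.1545  0.0051 12.3781] turn [ 0.0213 -0.0404  0.0808]
down 1cm in tool [0.7066 0.0007 0.7076]
(np.float64(340.93556681109015), np.float64(191.6802628863865)) (np.float64(300.6339451338371), np.float64(177.42886999905673)) (np.float64(338.9916623184614), np.float64(220.97254294798097))
```

View pics/st9.png

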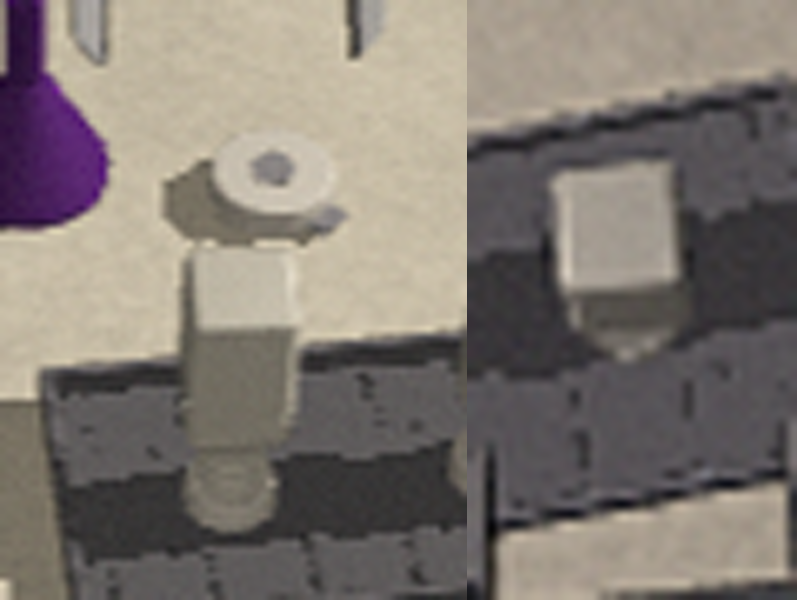

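View pics/s20.png

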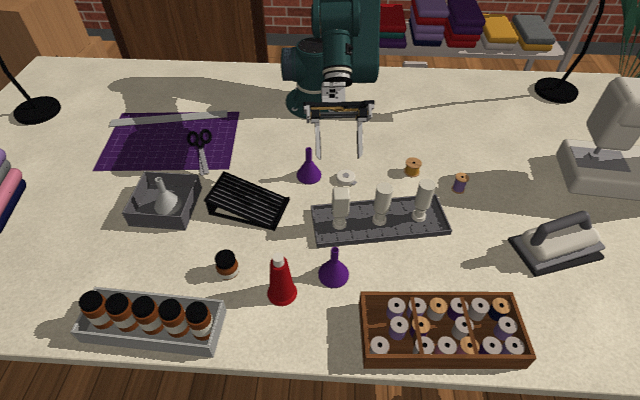

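The base centre sits at top (300.3,177.2) against (300.6,177.4) predicted for a seated, upright bottle, and at scene (341.3,192.8) against (340.9,191.7). The funnel is upright in the bin, the bystanders look unmoved, and the gripper is clear. Handing in.

```bash
python3 -c "
from bench import close_job
print(close_job())"
```

```text
the job is handed in; nothing more can be done
None
```

The funnel now stands in the grey bin and the square bottle hangs upside down on the peg it freed. I handed the job in just after 29.7 s of the 64 s limit. It reports no verdict, so the result rests on my own checks.

- **Funnel:** I lowered it until it touched the bin floor (5 N) and let go. It still stood upright in the last picture.
- **Bottle:** I gripped it across its flat sides, turned it mouth down and lowered it over the peg until it touched the foot (up to 7 N), then eased off, let go and backed out. Afterwards the middle of its base was within about 1 pixel (2–3 mm) of where a straight, fully seated bottle should be, in both fixed cameras.
- **Everything else:** The round bottles and bystanders look unmoved in the final picture; I judged that by eye and did not measure each one.

**What went wrong or disagreed:**
- **Missed first grasp:** My first try at the funnel closed above its stem. The cameras showed the fingertips about 22 mm behind the TCP, not 8 mm ahead as stated, and I corrected for that afterwards.
- **Refused command:** One nine-row command was refused and moved nothing.
- **Bottle mouth height:** My estimate was about 3 mm low (contact came at 14 mm, not 17). The actual seating height comes from that contact.
- **Drain board direction:** I measured it at about 1.3 rad to the left, outside the stated 0.2 to 1.0, and went by the measurement.

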